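Unload the drying rack and set the pots mouth-up on the serving tray

TASK

Unload the drying rack: swing its sprung hold-down frame up and over until it stays open by itself, then take out the square pots drying mouth-down under it and stand every one of them mouth-up, flat on the floor of the serving tray beside the rack. When all the pots stand on the tray, swing the hold-down shut again; leave the tumbler, the cup stack and the jar where they are.

Things in the scene. Friction and masses are not known exactly. Their poses are not given: they have to be found in the camera images.
- rack: Fixed drying rack: grey board 215 mm (x) by 360 mm (y), 12 mm thick, two steel hinge posts 100 mm high at rack (120, +-190) mm. Origin: on the work surface, 32 mm to the -x side of the board's centre; z up. Pots start in a row along its y at x = -20 mm, about 80 mm apart, on the board (z = 12 mm). Rack and tray stand side by side along world y, either on the left, each turned up to 0.15 rad.
- holddown (a joint): Angle (rad) of the sprung hold-down, a U-shaped steel wire frame 344 mm wide hinged on the posts; its rubber press bar (10 mm) lies across the pots. 0 = down on the pots (-0.02 on an empty rack); grows as the handle bar swings up and over, away from the robot; stop at 1.66. A spring shuts it below 0.9 and holds it open above. About 4 N at the handle lifts it, 2 N closes it.
- holddown_grip (a point): Middle of the hold-down's handle bar: straight round steel bar, 10 mm thick, 344 mm long along rack y, pinched from above (it may turn between the fingers). Shut it is 115 mm above the work surface; the press bar is 25 mm nearer to the hinge and 34 mm lower, the pots' bottoms are at 76 mm.
- holddown_hinge (a point): Point on the hinge axis of the hold-down (axis along rack y), midway between the posts, 85 mm above the work surface; the handle bar swings about it at a radius of 168 mm.
- tray: Fixed serving tray of bare aluminium, 150 mm (its x) by 310 mm (its y), floor 4 mm thick, rim 4 mm wide and 9 mm high over the work surface. Origin: on the work surface under its centre; z up. The pots fit in one row along its y.
- pot1: Open square white plastic pot, 54 by 54 mm, 64 mm high, walls 4 mm, about 70 g; three or four are present, starting mouth-down under the press bar. Origin: centre of its open mouth (rim plane). Own z points from the mouth to the closed bottom: up while mouth-down, down when mouth-up; x and y are square to its side walls.
- pot1_center (a point): Centre of that pot: 32 mm from mouth and bottom, 27 mm from each side wall.
- pot1_bottom (a point): Centre of the outer face of that pot's closed bottom.
- pot2: Open square white plastic pot, 54 by 54 mm, 64 mm high, walls 4 mm, about 70 g; three or four are present, starting mouth-down under the press bar. Origin: centre of its open mouth (rim plane). Own z points from the mouth to the closed bottom: up while mouth-down, down when mouth-up; x and y are square to its side walls.
- pot2_center (a point): Centre of that pot: 32 mm from mouth and bottom, 27 mm from each side wall.
- pot2_bottom (a point): Centre of the outer face of that pot's closed bottom.
- pot3: Open square white plastic pot, 54 by 54 mm, 64 mm high, walls 4 mm, about 70 g; three or four are present, starting mouth-down under the press bar. Origin: centre of its open mouth (rim plane). Own z points from the mouth to the closed bottom: up while mouth-down, down when mouth-up; x and y are square to its side walls.
- pot3_center (a point): Centre of that pot: 32 mm from mouth and bottom, 27 mm from each side wall.
- pot3_bottom (a point): Centre of the outer face of that pot's closed bottom.
- pot4: Open square white plastic pot, 54 by 54 mm, 64 mm high, walls 4 mm, about 70 g; three or four are present, starting mouth-down under the press bar. Origin: centre of its open mouth (rim plane). Own z points from the mouth to the closed bottom: up while mouth-down, down when mouth-up; x and y are square to its side walls.
- pot4_center (a point): Centre of that pot: 32 mm from mouth and bottom, 27 mm from each side wall.
- pot4_bottom (a point): Centre of the outer face of that pot's closed bottom.
- tumbler: Bystander: steel tumbler, 84 mm wide, 155 mm high, beyond the work. Origin under its centre.
- cup_stack: Bystander: stack of paper cups, 90 mm wide, 150 mm high. Origin under its centre.
- jar: Bystander: amber glass jar, 72 mm wide, 110 mm high. Origin under its centre.
Things that resemble listed ones, but are neither listed nor needed, are in the scene too. What is shaped like the pot2 but brown is not meant. Leave any red or yellow look-alike of the pot3 alone.

How it is judged (in metres and radians):
On the way, in this order (a step that is already met when the one before it is completed fails the run):
1. the hold-down stands open by itself, let go (value of joint holddown above 1.5 rad and contact force between the fingers and holddown below 0.1 N), for 0.4 s.
2. every pot stands mouth-up on the tray, let go, while the hold-down is still open (x of pot1_bottom in the frame of tray between -0.052 and 0.052 m and y of pot1_bottom in the frame of tray between -0.127 and 0.127 m and z of each of pot1_bottom, pot2_bottom, pot3_bottom, pot4_bottom in the frame of tray below 0.009 m and angle between each of pot1, pot2, pot3, pot4's own z axis and vertical above 3.05 rad and contact force between the fingers and pot1 below 0.1 N and x of pot2_bottom in the frame of tray between -0.052 and 0.052 m and y of pot2_bottom in the frame of tray between -0.127 and 0.127 m and contact force between the fingers and pot2 below 0.1 N and x of pot3_bottom in the frame of tray between -0.052 and 0.052 m and y of pot3_bottom in the frame of tray between -0.127 and 0.127 m and contact force between the fingers and pot3 below 0.1 N and x of pot4_bottom in the frame of tray between -0.052 and 0.052 m and y of pot4_bottom in the frame of tray between -0.127 and 0.127 m and contact force between the fingers and pot4 below 0.1 N and value of joint holddown above 1.3 rad), for 0.3 s.
At the end, for the whole second after the job is handed in: Every pot present stands mouth-up (within 0.09 rad) at rest on the tray's floor, inside the rim, and the hold-down is shut (below 0.1 rad) (x of pot1_bottom in the frame of tray between -0.052 and 0.052 m and y of pot1_bottom in the frame of tray between -0.127 and 0.127 m and z of each of pot1_bottom, pot2_bottom, pot3_bottom, pot4_bottom in the frame of tray below 0.009 m and angle between each of pot1, pot2, pot3, pot4's own z axis and vertical above 3.05 rad and linear speed of each of pot1, pot2, pot3, pot4 below 0.02 m/s and x of pot2_bottom in the frame of tray between -0.052 and 0.052 m and y of pot2_bottom in the frame of tray between -0.127 and 0.127 m and x of pot3_bottom in the frame of tray between -0.052 and 0.052 m and y of pot3_bottom in the frame of tray between -0.127 and 0.127 m and x of pot4_bottom in the frame of tray between -0.052 and 0.052 m and y of pot4_bottom in the frame of tray between -0.127 and 0.127 m and value of joint holddown below 0.1 rad); the robot touches nothing.
It fails at once if the tumbler is shifted by more than 4 cm (distance of tumbler from where it was at the start of the episode above 0.04 m).
It fails at once if the jar is shifted by more than 4 cm (distance of jar from where it was at the start of the episode above 0.04 m).
It fails at once if the cup stack is shifted by more than 4 cm (distance of cup_stack from where it was at the start of the episode above 0.04 m).
Of pot1, pot2, pot3, pot4 only 3 to 4 are there at a start; the rules pass over those that are not, and their reading is None.
At some moment in a run one of pot1, pot2, pot3, pot4 may be knocked a few centimetres aside while the robot is not near it.
Once in a run the grip may slacken for a moment while it holds something.
It also fails if it takes over 210 s, if anything falls off the work surface, if the arm or the gripper's body presses on something with over 40 N, if the wrist force passes 120 N, or if a joint passes its speed limit or range.

ROBOT

A 6-joint arm with a two-finger parallel gripper is mounted at the origin on the work surface. World frame = base frame: x ahead of the robot, y to its left, z up, the work surface at z = 0. Lengths are in m, angles in degrees, forces in N, time in s.
With the tool pointing down it reaches from about 0.375 to 0.9 m from the base axis. Payload 3.1 kg.
Tool frame: the origin (TCP) lies at the centre of the arm's flange, where the gripper is bolted on; the fingertips stand 182 mm ahead of it and the grasp point (between the pads) lies 164 mm ahead of it; x points along the fingers, z is the direction in which the jaws open and shut, and the axes are right-handed (so a half turn about x gives the same grasp; the last joint's range is limited). The gripper opens to 87 mm and grips with 3 to 60 N. Pads are 19 mm wide; open, the fingers measure 117 mm over their backs; the gripper's body (75 mm by 190 mm) begins 51 mm behind the grasp point.
Start: joints at [-76.862, 30.224, 82.088, -0, 67.689, -10.227], TCP at [0.248, -0.574, 0.405] pointing down, gripper open.
Joint ranges: [-176.69, 176.69], [-43.24, 126.21], [12.49, 139.97], [-82, 262], [0, 151.66], [-163.58, 163.58]. Speed limits (degrees/s): [159.86, 159.86, 180, 180, 180, 180].

INTERFACE

Orientations are given as a 3x3 rotation matrix whose columns are the frame's x, y, z axes.
In Python, from rig import bot gives the robot as it stands.
- The arm moves only by the shell command python3 -m crank 'ROWS' [OPENING]. ROWS is JSON, a list of rows, each an object with "offset": the shift along the tool's x, y, z in m, a list of three; "spin": the turn about the tool's x in rad. A call has 1 to 12 rows; each row shifts and turns the commanded pose from where the row before left it, along the tool's axes as they then stand; what a row does not reach is not made up. A row lasts 1/10 s, in which the tool goes at most 50 mm and 8.59 degrees, less where a joint would pass 70% of its speed; a pose out of reach is approached as far as the arm can. A call is refused whole if a number of a shift passes 0.05 or a number of a turn 0.15, either way. A call with a gripper value outside its range is refused whole. OPENING is the finger opening in m, from 0 to 0.087, set as the call begins (- or left out, the last holds). The fingers move at their own pace and stop on an object; the grip force is fixed at half the most. Time passes only in rows, so rows that do not move let the fingers close. It gives the time, the measured TCP pose, the force and the opening at its end, in the units of the state.
- bot.read_state(): the state, without advancing time (a new reading comes with each control period).
- bot.capture(name): name is "scene" or "top" or "wrist"; returns a dict with "pixels" (420x560x3 uint8, blue, green, red), "depth" (420x560 float32, m along the optical axis (not along the pixel's ray), 0 where there is no reading), "K" (3x3 intrinsics, pixels), "world_to_cam" (4x4, takes a point from world to camera coordinates). Camera axes: x right, y up, looking along -z (the intrinsics and any distortion apply to the point x, -y, -z); pixel columns grow to the right and rows downward; lengths in m; the calibration is good to about 2 mm. A picture is of the moment at which its call begins.
- bot.hand_in(): hands the job in, once; it reports no verdict.
Trained networks look in a picture, given as the dict that the camera call returned (one of the last four; its "shot" number tells which), for a name from the list of things; names that differ only in an ending like _2 or _b are one class to them, and where a whole thing is asked for, a point or a joint stands for the part that bears it (a point fixed in the world has none). Each returns a list of dicts, best first, with "p" (0 to 1); they miss things now and then, are a little off and sometimes report something else, mostly with a low value. They report only what shows in the picture. A call takes as long as a camera call. They do not tell look-alikes from the thing itself.
- bot.regions_of(label, picture): "region" (420x560 bool, what is visible of it) and "extent" ([centre column, centre row, width, height] in pixels, round what is visible of it).
The state is a dict: "time_s": time; "joint_positions": joint angles; "qvel": joint speeds; "tau": joint torques, N m; "position": TCP position; "tcp_rot": TCP orientation; "force": force on the tool from outside, world axes, zero at the start; "moment": the same for the moment, N m; "opening": opening from 0.0 (shut) to 1.0 (fully open).
Only numpy, scipy, OpenCV 4.12 (cv2) and the standard library are available. Lean on these libraries where they do the work, as an engineer would, in place of code of your own. Each camera call takes 0.05 s, during which the arm holds its last target.

## Working session

There is one attempt and no reset: what is moved stays moved. The work goes in short steps, Python scripts to look and compute and a shell command to move; the robot and the scene stay as the last step left them, time stands still between calls to the robot, and variables do not carry over. Pictures are saved under pics/ and viewed, and the job is handed in when it is done.

```bash
ls -la; mkdir -p pics
python3 - <<'E'
from rig import bot
import cv2,numpy as np
s=bot.read_state()
for k,v in s.items(): print(k,np.round(v,4).tolist())
for n in ["scene","top","wrist"]:
    c=bot.capture(n); cv2.imwrite(f"pics/a_{n}.png",c["pixels"]); print(n,c["K"].tolist(),np.round(c["world_to_cam"],4).tolist(),c.keys())
E
```

```text
total 12
drwxr-xr-x  3 agent agent 4096 Dec  7 06:52 .
drwxr-xr-x 23 root  root  4096 Dec  7 06:52 ..
drwxr-xr-x  2 agent agent 4096 Dec  7 06:52 pics
time_s 0.0
joint_positions [-76.8595, 30.2778, 82.1554, -0.0016, 67.6886, -10.2275]
qvel [-0.0065, -0.043, -0.106, -0.0106, -0.0802, 0.0128]
tau [-0.0001, -44.0044, -17.6591, 0.0635, 0.0583, -0.0002]
position [0.2478, -0.5734, 0.4038]
tcp_rot [[-0.0005, 0.918, 0.3966], [0.0021, 0.3966, -0.918], [-1.0, 0.0004, -0.0021]]
force [0.8335, 0.1188, -0.1043]
moment [0.0444, -0.0447, 0.0155]
opening 0.9954
scene [[382.9754099469472, 0.0, 281.90084235725203], [0.0, 382.9754099469472, 213.11113882952895], [0.0, 0.0, 1.0]] [[0.2986, 0.9543, 0.0066, -0.1697], [-0.8269, 0.2553, 0.5011, 0.3953], [0.4766, -0.1551, 0.8653, -1.5003], [0.0, 0.0, 0.0, 1.0]] dict_keys(['pixels', 'depth', 'K', 'world_to_cam', 'shot'])
top [[494.60692758766834, 0.0, 278.9490109917624], [0.0, 494.60692758766834, 208.76492913750556], [0.0, 0.0, 1.0]] [[0.0187, -0.9998, -0.0122, 0.0041], [0.9828, 0.0162, 0.1839, -0.555], [-0.1837, -0.0154, 0.9829, -1.7525], [0.0, 0.0, 0.0, 1.0]] dict_keys(['pixels', 'depth', 'K', 'world_to_cam', 'shot'])
wrist [[355.3812872499772, 0.0, 282.2932650660734], [0.0, 355.3812872499772, 217.57381857037507], [0.0, 0.0, 1.0]] [[0.397, -0.9178, -0.0009, -0.624], [0.8778, 0.38, -0.2916, 0.0357], [0.268, 0.115, 0.9565, -0.3917], [0.0, 0.0, 0.0, 1.0]] dict_keys(['pixels', 'depth', 'K', 'world_to_cam', 'shot'])
```

```bash
python3 -m crank --help 2>&1 | head -30
```

```text
invalid input: not JSON, or not a number
```

View pics/a_scene.png

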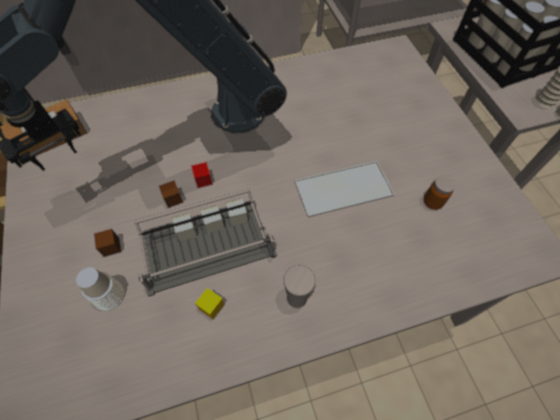

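View pics/a_top.png

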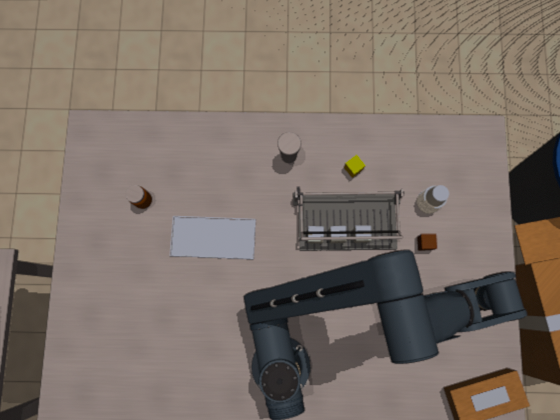

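```bash
cat > h.py <<'E'
from rig import bot
import cv2,numpy as np
def world(c,us,vs,ds):
    K=c["K"];us=np.asarray(us,float);vs=np.asarray(vs,float);ds=np.asarray(ds,float)
    X=(us-K[0,2])/K[0,0]*ds; Y=(vs-K[1,2])/K[1,1]*ds
    P=np.stack([X,-Y,-ds,np.ones_like(ds)])
    return (np.linalg.inv(c["world_to_cam"])@P)[:3].T
def cloud(c,m):
    v,u=np.nonzero(m&(c["depth"]>0)); return world(c,u,v,c["depth"][v,u])
def proj(c,p):
    q=c["world_to_cam"]@np.append(p,1.); K=c["K"]; d=-q[2]
    return np.array([K[0,0]*q[0]/d+K[0,2],K[1,1]*(-q[1])/d+K[1,2]]),d
def plane_pt(c,u,v,z):
    a=world(c,[u],[v],[1.])[0];b=world(c,[u],[v],[2.])[0]
    t=(z-a[2])/(b[2]-a[2]);return a+t*(b-a)
def rect(P):
    (cx,cy),(w,h),a=cv2.minAreaRect(P[:,:2].astype(np.float32)*1000); return np.round([cx,cy,w,h,a],1)
E
python3 - <<'E'
from h import *
for n in ["top","scene"]:
    c=bot.capture(n); vis=c["pixels"].copy()
    for lab in ["rack","tray","pot1","holddown","tumbler","cup_stack","jar"]:
        for r in bot.regions_of(lab,c):
            P=cloud(c,r["region"])
            if len(P)==0: continue
            print(n,lab,round(r["p"],2),np.round(r["extent"]).tolist(),len(P),"z",np.round(np.percentile(P[:,2],[2,50,98])*1000).tolist(),"rect",rect(P).tolist(), "med",np.round(np.median(P,0)*1000).tolist())
E
```

```text
top rack 0.76 [350.0, 219.0, 111.0, 60.0] 5523 z [1.0, 13.0, 120.0] rect [529.7, -240.2, 233.9, 403.7, 0.8] med [532.0, -242.0, 13.0]
top tray 0.68 [212.0, 239.0, 87.0, 42.0] 3366 z [-6.0, 4.0, 14.0] rect [455.0, 261.3, 311.8, 152.9, 88.6] med [453.0, 260.0, 4.0]
top pot1 0.78 [429.0, 242.0, 18.0, 18.0] 284 z [12.0, 62.0, 73.0] rect [446.3, -519.3, 56.0, 55.4, 0.8] med [444.0, -514.0, 62.0]
top pot1 0.66 [316.0, 236.0, 12.0, 16.0] 145 z [31.0, 75.0, 83.0] rect [463.6, -116.2, 50.1, 54.6, 89.3] med [461.0, -116.0, 75.0]
top pot1 0.58 [355.0, 165.0, 20.0, 21.0] 296 z [2.0, 61.0, 72.0] rect [735.2, -264.2, 65.5, 75.7, 39.2] med [721.0, -258.0, 61.0]
top pot1 0.54 [362.0, 233.0, 18.0, 19.0] 222 z [9.0, 74.0, 85.0] rect [470.0, -287.3, 62.2, 56.1, 90.0] med [468.0, -280.0, 74.0]
top pot1 0.49 [337.0, 235.0, 18.0, 16.0] 189 z [26.0, 74.0, 121.0] rect [467.5, -196.8, 60.9, 55.2, 0.1] med [461.0, -198.0, 74.0]
top holddown 0.88 [349.0, 217.0, 102.0, 51.0] 676 z [4.0, 88.0, 125.0] rect [532.7, -245.6, 193.8, 376.0, 5.1] med [468.0, -249.0, 88.0]
top tumbler 0.62 [337.0, 234.0, 15.0, 16.0] 176
[... 1933 characters left out ...]
d [788.0, -26.0, 154.0]
scene tumbler 0.24 [204.0, 234.0, 139.0, 90.0] 1727 z [-1.0, 87.0, 122.0] rect [488.7, -243.2, 258.9, 396.4, 1.7] med [475.0, -242.0, 87.0]
scene tumbler 0.16 [235.0, 213.0, 24.0, 24.0] 359 z [16.0, 74.0, 80.0] rect [466.7, -120.2, 58.2, 57.3, 84.9] med [488.0, -123.0, 74.0]
scene cup_stack 0.86 [100.0, 290.0, 52.0, 46.0] 1454 z [1.0, 94.0, 153.0] rect [573.1, -568.5, 171.8, 91.4, 37.7] med [624.0, -532.0, 94.0]
scene jar 0.88 [439.0, 190.0, 33.0, 29.0] 729 z [8.0, 83.0, 112.0] rect [588.7, 568.0, 69.7, 156.8, 8.5] med [605.0, 509.0, 83.0]
scene jar 0.31 [213.0, 219.0, 25.0, 24.0] 448 z [1.0, 74.0, 87.0] rect [442.3, -203.9, 112.3, 56.4, 6.0] med [485.0, -202.0, 74.0]
```

Run:
```python
from h import *
for n in ["top","scene"]:
    c=bot.capture(n); D=c["depth"]; P=cloud(c,np.ones(D.shape,bool))
    b=(P[:,0]>.38)&(P[:,0]<.72)&(P[:,1]>-.46)&(P[:,1]<0)
    H=P[b&(P[:,2]>.105)&(P[:,2]<.125)&(P[:,0]<.5)]
    f=np.polyfit(H[:,1],H[:,0],1) if len(H)>5 else None
    print(n,len(H),"handle x=a*y+b",f,"y range",H[:,1].min(),H[:,1].max(),"z",np.median(H[:,2]))
    B=P[b&(P[:,2]>.007)&(P[:,2]<.016)]; print("board rect",rect(B), np.round(np.percentile(B[:,0],[.5,99.5])*1000),np.round(np.percentile(B[:,1],[.5,99.5])*1000))
    T=P[b&(P[:,2]>.085)&(P[:,0]>.55)]
    for s in (-1,1):
        t=T[(T[:,1]+.24)*s>.15]; print("post",s,len(t),np.round(np.median(t,0)*1000) if len(t) else "", np.round(t[:,2].max()*1000) if len(t) else "")
    R=P[(P[:,0]>.33)&(P[:,0]<.58)&(P[:,1]>.06)&(P[:,1]<.45)&(P[:,2]>.0025)&(P[:,2]<.02)]
    print("tray",rect(R))
    im=c["pixels"]
    if n=="top": cv2.imwrite("pics/b_top.png",cv2.resize(im[180:270,160:420],None,fx=3,fy=3,interpolation=cv2.INTER_CUBIC))
    else: cv2.imwrite("pics/b_scene.png",cv2.resize(im[140:310,60:400],None,fx=2.3,fy=2.3,interpolation=cv2.INTER_CUBIC))
```

```text
top 284 handle x=a*y+b [-0.03070701  0.43845111] y range -0.4159223055292582 -0.06560314745159676 z 0.11804463748053073
board rect [ 549.2 -229.9  456.9  337.2   89.9] [398. 707.] [-444.  -14.]
post -1 59 [ 612. -409.   88.] 98.0
post 1 72 [600. -61.  90.] 102.0
tray [455.1 255.  389.8 249.6  90. ]
scene 419 handle x=a*y+b [-0.03026327  0.44145362] y range -0.4177470848207099 -0.06713599174012373 z 0.11864172004273754
board rect [ 560.6 -241.2  290.9  404.4    0.9] [421. 636.] [-425.  -59.]
post -1 127 [ 614. -412.   89.] 96.0
post 1 110 [604. -65.  89.] 96.0
tray [454.6 254.8 389.5 248.9  89.8]
```

```bash
cat >> h.py <<'E'
import sys
RY=0.0305; RO=np.array([0.4923,-0.2396])
def rk(x,y,z=0.): # rack->world
    c,s=np.cos(RY),np.sin(RY); return np.array([RO[0]+c*x-s*y,RO[1]+s*x+c*y,z])
def go(gp,yaw=None):
    """print tool offset needed to bring grasp point to gp, and spin to bring jaw to yaw (deg)"""
    s=bot.read_state(); R=np.array(s["tcp_rot"]); p=np.array(s["position"])
    g=p+R[:,0]*0.164
    d=np.asarray(gp)-g
    print("t",round(s["time_s"],2),"grasp pt",np.round(g*1000,1),"tool offset mm",np.round(R.T@d*1000,1),"norm",round(np.linalg.norm(d)*1000),"opening mm",round(s["opening"]*87,1),"F",np.round(s["force"],1))
    y=np.degrees(np.arctan2(R[1,2],R[0,2]))
    print("jaw yaw",round(y,2), "" if yaw is None else "spin needed %.4f"%(-np.radians(yaw-y)))
E
python3 -m crank '[{"offset":[0,0.0315,-0.0227],"spin":0},{"offset":[0,0.0315,-0.0227],"spin":0},{"offset":[0,0.0315,-0.0227],"spin":0},{"offset":[0,0.0315,-0.0227],"spin":0},{"offset":[0,0.0315,-0.0227],"spin":0},{"offset":[0,0.0315,-0.0227],"spin":0},{"offset":[0,0.0315,-0.0227],"spin":0},{"offset":[0,0.0315,-0.0227],"spin":0},{"offset":[0,0.0315,-0.0227],"spin":0},{"offset":[0,0.0315,-0.0227],"spin":0}]' 0.04
python3 -m crank '[{"offset":[0,0,0],"spin":-0.1326},{"offset":[0,0,0],"spin":-0.1326},{"offset":[0,0,0],"spin":-0.1326},{"offset":[0,0,0],"spin":-0.1326},{"offset":[0,0,0],"spin":-0.1326},{"offset":[0,0,0],"spin":-0.1326},{"offset":[0,0,0],"spin":-0.1326},{"offset":[0,0,0],"spin":-0.1326},{"offset":[0,0,0],"spin":-0.1326},{"offset":[0,0,0],"spin":0},{"offset":[0,0,0],"spin":0}]'
python3 - <<'E'
from h import *
g=rk(-.045,0,.115); print(g); go(g,1.75)
c=bot.capture("wrist"); cv2.imwrite("pics/c_wrist.png",c["pixels"])
E
```

```text
time_s: 2.05
position: [0.4477, -0.239, 0.405]
tcp_rot: [[0.001, 0.918, 0.396], [-0.0, 0.396, -0.918], [-1.0, 0.0, 0.001]]
force: [0.7, -0.1, 0.8]
opening: 0.461
time_s: 3.15
position: [0.4471, -0.2404, 0.4048]
tcp_rot: [[0.0, -0.028, 1.0], [-0.0, 1.0, 0.028], [-1.0, -0.0, 0.0]]
force: [1.0, -0.8, -0.0]
opening: 0.461
[ 0.44732093 -0.24097229  0.115     ]
t 3.15 grasp pt [ 447.1 -240.4  240.8] tool offset mm [125.8  -0.5   0.2] norm 126 opening mm 40.1 F [ 1.  -0.8 -0. ]
jaw yaw 1.58 spin needed -0.0029
```

View pics/c_wrist.png

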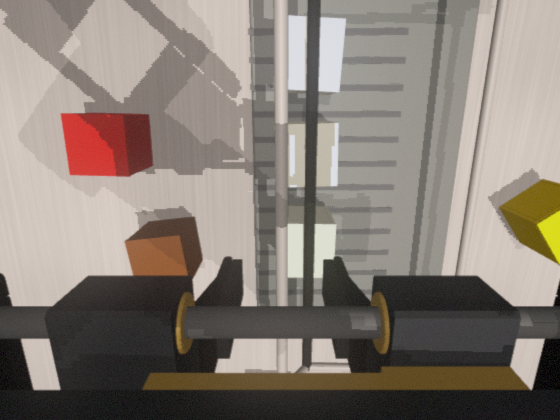

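```bash
python3 -m crank '[{"offset":[0.03,0,0],"spin":0},{"offset":[0.03,0,0],"spin":0},{"offset":[0.03,0,0],"spin":0},{"offset":[0.02,0,0],"spin":0},{"offset":[0.016,0,0],"spin":0},{"offset":[0,0,0],"spin":0},{"offset":[0,0,0],"spin":0}]' 0.03
python3 - <<'E'
from h import *
go(rk(-.045,0,.115),1.75)
E
python3 -m crank '[{"offset":[0,0,0],"spin":0},{"offset":[0,0,0],"spin":0},{"offset":[0,0,0],"spin":0},{"offset":[0,0,0],"spin":0},{"offset":[0,0,0],"spin":0},{"offset":[0,0,0],"spin":0}]' 0
python3 - <<'E'
from h import *
go(rk(-.045,0,.115),1.75)
import math
a0=math.asin(30/168)
px=pz=None
for k in range(0,17):
    t=a0+k*0.1
    x=-168*math.cos(t); z=168*math.sin(t)
    if px is not None: print(k*0.1, "up %.1f  fwd(x) %.1f"%(z-pz,x-px))
    px,pz=x,z
E
```

```text
time_s: 3.9
position: [0.4472, -0.2405, 0.2788]
tcp_rot: [[-0.0, -0.029, 1.0], [0.0, 1.0, 0.029], [-1.0, 0.0, -0.0]]
force: [-0.1, 0.6, -0.1]
opening: 0.348
t 3.9 grasp pt [ 447.2 -240.5  114.8] tool offset mm [-0.2 -0.4  0.1] norm 0 opening mm 30.3 F [-0.1  0.6 -0.1]
jaw yaw 1.69 spin needed -0.0011
time_s: 4.5
position: [0.4465, -0.2406, 0.2794]
tcp_rot: [[-0.001, -0.031, 1.0], [-0.001, 1.0, 0.031], [-1.0, -0.001, -0.001]]
force: [-4.1, -1.7, 6.0]
opening: 0.101
t 4.5 grasp pt [ 446.3 -240.6  115.4] tool offset mm [ 0.4 -0.4  1. ] norm 1 opening mm 8.8 F [-4.1 -1.7  6. ]
jaw yaw 1.78 spin needed 0.0006
0.1 up 16.4  fwd(x) 3.8
0.2 up 15.9  fwd(x) 5.4
0.30000000000000004 up 15.3  fwd(x) 7.0
0.4 up 14.5  fwd(x) 8.5
0.5 up 13.6  fwd(x) 9.9
0.6000000000000001 up 12.5  fwd(x) 11.2
0.7000000000000001 up 11.3  fwd(x) 12.4
0.8 up 10.0  fwd(x) 13.5
0.9 up 8.7  fwd(x) 14.4
1.0 up 7.2  fwd(x) 15.2
1.1 up 5.6  fwd(x) 15.8
1.2000000000000002 up 4.0  fwd(x) 16.3
1.3 up 2.4  fwd(x) 16.6
1.4000000000000001 up 0.7  fwd(x) 16.8
1.5 up -1.0  fwd(x) 16.8
1.6 up -2.7  fwd(x) 16.6
```

```bash
python3 -m crank '[{"offset":[-0.0164,0,0.0038],"spin":0},{"offset":[-0.0159,0,0.0054],"spin":0},{"offset":[-0.0153,0,0.007],"spin":0},{"offset":[-0.0145,0,0.0085],"spin":0},{"offset":[-0.0136,0,0.0099],"spin":0},{"offset":[-0.0125,0,0.0112],"spin":0},{"offset":[-0.0113,0,0.0124],"spin":0},{"offset":[-0.01,0,0.0135],"spin":0}]'
python3 -m crank '[{"offset":[-0.0087,0,0.0144],"spin":0},{"offset":[-0.0072,0,0.0152],"spin":0},{"offset":[-0.0056,0,0.0158],"spin":0},{"offset":[-0.004,0,0.0163],"spin":0},{"offset":[-0.0024,0,0.0166],"spin":0},{"offset":[-0.0007,0,0.0168],"spin":0},{"offset":[0.001,0,0.0168],"spin":0},{"offset":[0.0022,0,0.0133],"spin":0},{"offset":[0,0,0],"spin":0}]'
python3 - <<'E'
from h import *
go(rk(-.045,0,.115),1.75)
c=bot.capture("scene"); cv2.imwrite("pics/d_scene.png",c["pixels"])
E
```

```text
time_s: 5.3
position: [0.5162, -0.2384, 0.3891]
tcp_rot: [[-0.011, -0.031, 0.999], [-0.0, 1.0, 0.031], [-1.0, 0.0, -0.011]]
force: [-7.5, -0.9, 3.4]
opening: 0.118
time_s: 6.2
position: [0.6454, -0.2345, 0.4133]
tcp_rot: [[0.003, -0.031, 1.0], [-0.001, 1.0, 0.031], [-1.0, -0.001, 0.003]]
force: [1.6, -1.0, 0.9]
opening: 0.105
t 6.2 grasp pt [ 646.  -234.7  249.3] tool offset mm [ 1.337e+02  1.000e-01 -1.992e+02] norm 240 opening mm 9.1 F [ 1.6 -1.   0.9]
jaw yaw 1.78 spin needed 0.0006
```

View pics/d_scene.png

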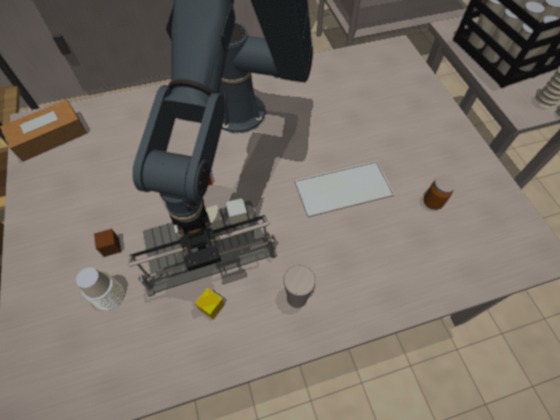

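```bash
python3 -m crank '[{"offset":[0,0,0],"spin":0},{"offset":[0,0,0],"spin":0},{"offset":[0,0,0],"spin":0},{"offset":[0,0,0],"spin":0},{"offset":[0,0,0],"spin":0},{"offset":[0,0,0],"spin":0},{"offset":[0,0,0],"spin":0},{"offset":[0,0,0],"spin":0}]' 0.045
python3 -m crank '[{"offset":[-0.025,0,0],"spin":0},{"offset":[-0.025,0,0],"spin":0},{"offset":[0,0,-0.04],"spin":0},{"offset":[0,0,-0.04],"spin":0},{"offset":[0,0,-0.04],"spin":0},{"offset":[0,0,-0.04],"spin":0},{"offset":[0,0,0],"spin":0},{"offset":[0,0,0],"spin":0}]' 0.087
python3 - <<'E'
from h import *
go(rk(-.02,.12,.2),1.75)
c=bot.capture("scene"); P=cloud(c,np.ones(c["depth"].shape,bool))
H=P[(P[:,0]>.6)&(P[:,0]<.72)&(P[:,1]>-.42)&(P[:,1]<-.06)&(P[:,2]>.225)&(P[:,2]<.28)]
print(len(H),np.round(np.median(H,0),3))
cv2.imwrite("pics/e_scene.png",c["pixels"])
for r in bot.regions_of("pot1",c):
    Q=cloud(c,r["region"]); print(round(r["p"],2),np.round(r["extent"]).tolist(),np.round(np.median(Q,0),3))
c=bot.capture("wrist"); cv2.imwrite("pics/e_wrist.png",c["pixels"])
for r in bot.regions_of("pot1",c):
    Q=cloud(c,r["region"]); T=Q[Q[:,2]>.068]; print(round(r["p"],2),np.round(r["extent"]).tolist(),np.round(np.median(Q,0),3), rect(T) if len(T)>5 else "")
E
```

```text
time_s: 7.05
position: [0.6437, -0.2344, 0.4137]
tcp_rot: [[-0.0, -0.03, 1.0], [0.0, 1.0, 0.03], [-1.0, 0.0, -0.0]]
force: [-0.5, -0.2, -0.5]
opening: 0.515
time_s: 7.85
position: [0.4834, -0.2394, 0.4643]
tcp_rot: [[0.001, -0.029, 1.0], [-0.001, 1.0, 0.029], [-1.0, -0.001, 0.001]]
force: [0.6, -0.3, -0.7]
opening: 0.994
t 7.85 grasp pt [ 483.6 -239.5  300.3] tool offset mm [100.2 119.7 -11.6] norm 157 opening mm 86.5 F [ 0.6 -0.3 -0.7]
jaw yaw 1.67 spin needed -0.0014
1141 [ 0.651 -0.245  0.246]
0.97 [209.0, 305.0, 28.0, 36.0] [ 0.735 -0.263  0.063]
0.9 [185.0, 227.0, 24.0, 30.0] [ 0.486 -0.288  0.074]
0.82 [202.0, 176.0, 18.0, 29.0] [ 0.301 -0.195  0.062]
0.81 [212.0, 219.0, 23.0, 27.0] [ 0.483 -0.201  0.075]
0.71 [107.0, 242.0, 28.0, 28.0] [ 0.461 -0.52   0.061]
0.59 [234.0, 214.0, 21.0, 26.0] [ 0.484 -0.122  0.074]
0.48 [171.0, 196.0, 26.0, 21.0] [ 0.352 -0.324  0.033]
0.95 [149.0, 235.0, 72.0, 63.0] [ 0.334 -0.302  0.064] 
0.95 [249.0, 369.0, 42.0, 39.0] [ 0.443 -0.496  0.041] 
0.7 [265.0, 64.0, 64.0, 68.0] [ 0.464 -0.117  0.077] [ 464.5 -117.7   54.1   54.1   88.6]
0.69 [266.0, 146.0, 57.0, 59.0] [ 0.467 -0.196  0.077] [ 466.6 -198.    54.1   54.2    3.4]
0.67 [98.0, 139.0, 82.0, 51.0] [ 0.291 -0.194  0.064] 
0.65 [487.0, 204.0, 90.0, 69.0] [ 0.713 -0.256  0.06 ] [ 620.9 -215.7   38.5    5.2   77.9]
0.64 [266.0, 223.0, 51.0, 61.0] [ 0.47  -0.279  0.076] [ 470.3 -286.6   54.    55.3    1.1]
```

View pics/e_wrist.png

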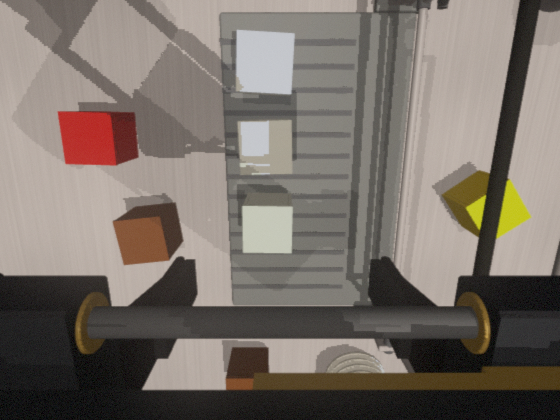

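View pics/e_scene.png

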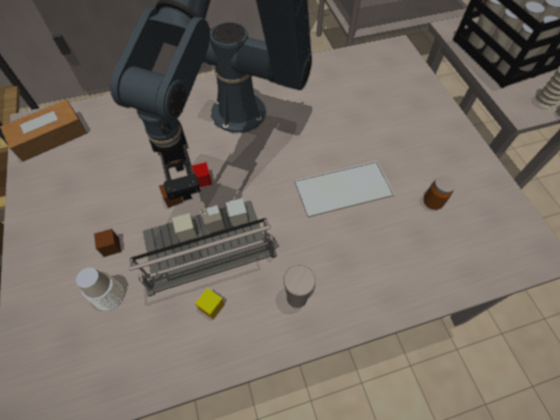

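Run:
```python
from h import *
c=bot.capture("wrist"); cv2.imwrite("pics/f_w.png",cv2.resize(c["pixels"][10:270,210:320],None,fx=2.3,fy=2.3,interpolation=cv2.INTER_NEAREST))
for v in (130,140,150,160): 
    print(v,[tuple(np.round(world(c,[u],[v],[c["depth"][v,u]])[0]*1000).astype(int)) for u in range(240,300,8)])
c=bot.capture("scene"); cv2.imwrite("pics/f_s.png",cv2.resize(c["pixels"][190:250,160:260],None,fx=6,fy=6,interpolation=cv2.INTER_NEAREST))
```

```text
130 [(np.int64(441), np.int64(-181), np.int64(77)), (np.int64(449), np.int64(-181), np.int64(77)), (np.int64(457), np.int64(-180), np.int64(76)), (np.int64(465), np.int64(-180), np.int64(77)), (np.int64(473), np.int64(-180), np.int64(77)), (np.int64(481), np.int64(-180), np.int64(77)), (np.int64(489), np.int64(-179), np.int64(77)), (np.int64(500), np.int64(-183), np.int64(12))]
140 [(np.int64(441), np.int64(-191), np.int64(75)), (np.int64(449), np.int64(-190), np.int64(77)), (np.int64(457), np.int64(-190), np.int64(76)), (np.int64(465), np.int64(-190), np.int64(77)), (np.int64(473), np.int64(-190), np.int64(76)), (np.int64(481), np.int64(-189), np.int64(76)), (np.int64(490), np.int64(-189), np.int64(77)), (np.int64(500), np.int64(-194), np.int64(14))]
150 [(np.int64(441), np.int64(-201), np.int64(77)), (np.int64(449), np.int64(-201), np.int64(76)), (np.int64(457), np.int64(-200), np.int64(77)), (np.int64(465), np.int64(-200), np.int64(78)), (np.int64(474), np.int64(-200), np.int64(76)), (np.int64(482), np.int64(-200), np.int64(76)), (np.int64(490), np.int64(-199), np.int64(77)), (np.int64(501), np.int64(-206), np.int64(12))]
160 [(np.int64(441), np.int64(-211), np.int64(78)), (np.int64(449), np.int64(-211), np.int64(76)), (np.int64(457), np.int64(-211), np.int64(76)), (np.int64(466), np.int64(-210), np.int64(76)), (np.int64(474), np.int64(-210), np.int64(78)), (np.int64(482), np.int64(-210), np.int64(76)), (np.int64(490), np.int64(-209), np.int64(77)), (np.int64(501), np.int64(-218), np.int64(12))]
```

View pics/f_w.png

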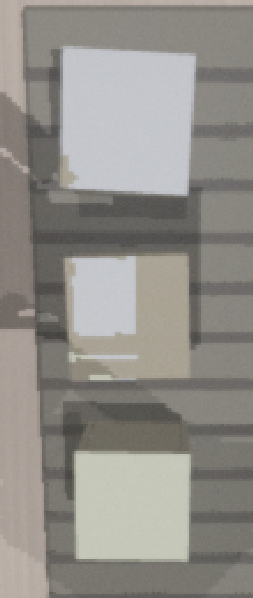

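View pics/f_s.png

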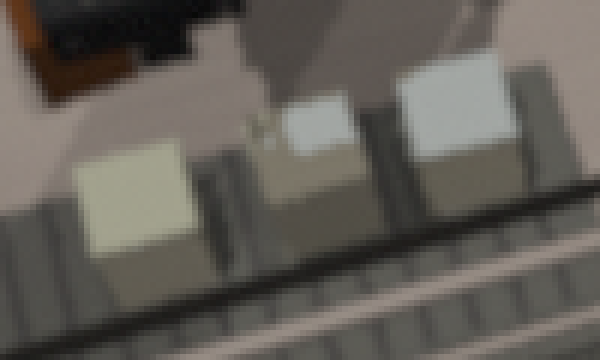

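```bash
python3 - <<'E'
from h import *
go([.4645,-.1177,.044],1.0)
E
python3 -m crank '[{"offset":[0.02,0.04,-0.006],"spin":0},{"offset":[0.03,0.04,-0.006],"spin":0},{"offset":[0.03,0.0415,-0.0035],"spin":0},{"offset":[0.04,0,0],"spin":0},{"offset":[0.04,0,0],"spin":0},{"offset":[0.04,0,0],"spin":0},{"offset":[0.03,0,0],"spin":0},{"offset":[0.026,0,0],"spin":0},{"offset":[0,0,0],"spin":0},{"offset":[0,0,0],"spin":0}]' 0.087
python3 - <<'E'
from h import *
go([.4645,-.1177,.044],1.0)
E
```

```text
t 8.15 grasp pt [ 484.9 -239.4  299.5] tool offset mm [255.5 122.3 -16.6] norm 284 opening mm 86.6 F [-0.3  0.8 -0.2]
jaw yaw 1.79 spin needed 0.0138
time_s: 9.15
position: [0.4654, -0.1197, 0.2084]
tcp_rot: [[-0.001, -0.031, 1.0], [0.0, 1.0, 0.031], [-1.0, 0.0, -0.001]]
force: [1.1, 0.4, 0.9]
opening: 0.997
t 9.15 grasp pt [ 465.3 -119.6   44.4] tool offset mm [ 0.4  1.9 -0.7] norm 2 opening mm 86.7 F [1.1 0.4 0.9]
jaw yaw 1.77 spin needed 0.0134
```

```bash
python3 -m crank '[{"offset":[0,0.002,-0.0005],"spin":0},{"offset":[0,0,0],"spin":0},{"offset":[0,0,0],"spin":0},{"offset":[0,0,0],"spin":0},{"offset":[0,0,0],"spin":0},{"offset":[0,0,0],"spin":0},{"offset":[0,0,0],"spin":0}]' 0.03
python3 - <<'E'
from h import *
go([.4645,-.1177,.044],1.0)
E
python3 -m crank '[{"offset":[-0.02,0,0],"spin":0},{"offset":[-0.02,0,0],"spin":0},{"offset":[0,0,0],"spin":0},{"offset":[0,0,0],"spin":0}]'
python3 - <<'E'
from h import *
g=rk(-.02,.18+.027+.008,.074); go(g)
c=bot.capture("wrist"); cv2.imwrite("pics/g_w.png",c["pixels"])
E
```

```text
time_s: 9.85
position: [0.4645, -0.1178, 0.2091]
tcp_rot: [[0.001, -0.03, 1.0], [-0.0, 1.0, 0.03], [-1.0, -0.0, 0.001]]
force: [-0.6, 0.2, 6.4]
opening: 0.625
t 9.85 grasp pt [ 464.6 -117.8   45.1] tool offset mm [ 1.1  0.1 -0.1] norm 1 opening mm 54.4 F [-0.6  0.2  6.4]
jaw yaw 1.74 spin needed 0.0130
time_s: 10.25
position: [0.4643, -0.1177, 0.2486]
tcp_rot: [[0.0, -0.03, 1.0], [-0.0, 1.0, 0.03], [-1.0, -0.0, 0.0]]
force: [-0.0, 0.5, -1.0]
opening: 0.63
t 10.25 grasp pt [ 464.4 -117.7   84.6] tool offset mm [10.5 92.3  4.2] norm 93 opening mm 54.8 F [-0.   0.5 -1. ]
jaw yaw 1.74
```

View pics/g_w.png

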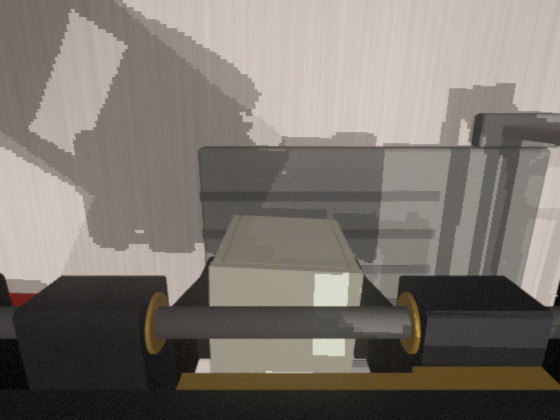

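Run:
```python
from h import *
c=bot.capture("wrist"); P=cloud(c,np.ones(c["depth"].shape,bool))
B=P[(P[:,2]>.008)&(P[:,2]<.016)&(P[:,0]>.44)&(P[:,0]<.56)&(P[:,1]<0)]
for x0 in (.43,.45,.47,.49,.51,.53,.55):
    b=B[abs(B[:,0]-x0)<.01]
    if len(b): print(x0,np.round(np.sort(b[:,1])[-8:]*1000,1), len(b))
print(rk(-.02,.18))
print("cam pos",np.linalg.inv(c["world_to_cam"])[:3,3])
Q=P[(P[:,2]>.06)&(P[:,2]<.13)&(abs(P[:,0]-.4645)<.026)&(P[:,1]>-.16)]
print(rect(Q[Q[:,2]>.105]),np.round(np.percentile(Q[:,2],[5,50,95]),3))
```

```text
0.45 [-59.5 -59.5 -59.5 -59.5 -59.5 -59.4 -59.4 -59.3] 2224
0.47 [-59.1 -59.  -59.  -59.  -59.  -59.  -58.8 -58.7] 2252
0.49 [-58.4 -58.4 -58.4 -58.4 -58.3 -58.2 -58.2 -58.1] 2327
0.51 [-57.7 -57.7 -57.7 -57.6 -57.6 -57.5 -57.5 -57.5] 3377
0.53 [-57.2 -57.2 -57.1 -57.  -57.  -56.8 -56.8 -56.7] 4641
0.55 [-56.6 -56.6 -56.5 -56.5 -56.5 -56.3 -56.2 -56.2] 4137
[ 0.46682015 -0.06029362  0.        ]
cam pos [ 0.46112753 -0.0367301   0.22881496]
[ 464.5 -112.    46.1   52.    89.9] [0.071 0.115 0.116]
```

```bash
python3 -m crank '[{"offset":[0,0.031,0],"spin":0},{"offset":[0,0.031,0],"spin":0},{"offset":[0,0.031,0.0],"spin":0},{"offset":[0.02,0,0],"spin":0},{"offset":[0.02,0,0],"spin":0},{"offset":[0.0115,0,0],"spin":0},{"offset":[0,0,0],"spin":0},{"offset":[0,0,0],"spin":0}]'
python3 - <<'E'
from h import *
go([.463,-.0595+.027,.033])
import math
for (n,u) in ((27,21),(32,16)):
    py,pz=n,u
    for k in range(1,11):
        f=math.radians(9*k); y=n*math.cos(f)-u*math.sin(f); z=n*math.sin(f)+u*math.cos(f)
        print(n,9*k,"dy %.1f up %.1f"%(y-py,z-pz)); py,pz=y,z
E
```

```text
time_s: 11.15
position: [0.4613, -0.0249, 0.1964]
tcp_rot: [[-0.002, -0.03, 1.0], [0.001, 1.0, 0.03], [-1.0, 0.001, -0.002]]
force: [-0.5, 0.0, -0.3]
opening: 0.626
t 11.15 grasp pt [461.1 -24.8  32.4] tool offset mm [-0.6 -7.8  1.7] norm 8 opening mm 54.5 F [-0.5  0.  -0.3]
jaw yaw 1.72 
27 9 dy -3.6 up 4.0
27 18 dy -4.2 up 3.4
27 27 dy -4.7 up 2.7
27 36 dy -5.0 up 1.9
27 45 dy -5.3 up 1.1
27 54 dy -5.4 up 0.2
27 63 dy -5.3 up -0.6
27 72 dy -5.2 up -1.4
27 81 dy -4.9 up -2.2
27 90 dy -4.5 up -3.0
32 9 dy -2.9 up 4.8
32 18 dy -3.6 up 4.3
32 27 dy -4.2 up 3.7
32 36 dy -4.8 up 3.0
32 45 dy -5.2 up 2.2
32 54 dy -5.4 up 1.4
32 63 dy -5.6 up 0.5
32 72 dy -5.6 up -0.4
32 81 dy -5.5 up -1.3
32 90 dy -5.2 up -2.1
```

Now approach contact and tip over the board edge, in two parts, watching the force.

```bash
python3 -m crank '[{"offset":[0,-0.0078,0],"spin":0},{"offset":[0,0,0],"spin":0},{"offset":[-0.004,-0.0036,0],"spin":0},{"offset":[-0.0034,-0.0042,0],"spin":0},{"offset":[-0.0027,-0.0047,0],"spin":0},{"offset":[0,0,0],"spin":0}]'
python3 - <<'E'
from h import *
go([.463,-.0595+.027,.033])
c=bot.capture("wrist"); cv2.imwrite("pics/h_w.png",c["pixels"])
E
```

```text
time_s: 11.75
position: [0.4603, -0.0435, 0.2069]
tcp_rot: [[-0.006, -0.028, 1.0], [0.005, 1.0, 0.028], [-1.0, 0.005, -0.006]]
force: [-0.9, 10.8, -1.6]
opening: 0.619
t 11.75 grasp pt [459.2 -42.8  42.9] tool offset mm [ 9.9 10.1  4.1] norm 15 opening mm 53.8 F [-0.9 10.8 -1.6]
jaw yaw 1.6
```

View pics/h_w.png

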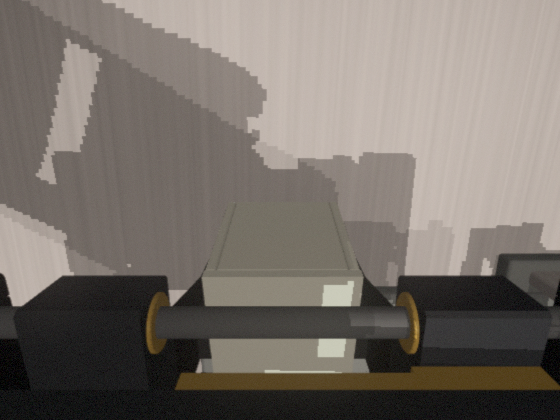

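```bash
python3 -m crank '[{"offset":[-0.0019,-0.005,0],"spin":0},{"offset":[-0.0011,-0.0053,0],"spin":0},{"offset":[-0.0002,-0.0054,0],"spin":0},{"offset":[0.0006,-0.0053,0],"spin":0},{"offset":[0,0,0],"spin":0}]'
python3 - <<'E'
from h import *
go([.463,-.0595+.027,.033])
c=bot.capture("wrist"); cv2.imwrite("pics/i_w.png",c["pixels"])
E
```

```text
time_s: 12.3
position: [0.4607, -0.0643, 0.2099]
tcp_rot: [[-0.006, -0.028, 1.0], [0.005, 1.0, 0.028], [-1.0, 0.005, -0.006]]
force: [-0.2, 11.2, 2.9]
opening: 0.615
t 12.3 grasp pt [459.7 -63.5  45.9] tool offset mm [13.  30.8  4.2] norm 34 opening mm 53.5 F [-0.2 11.2  2.9]
jaw yaw 1.59
```

View pics/i_w.png

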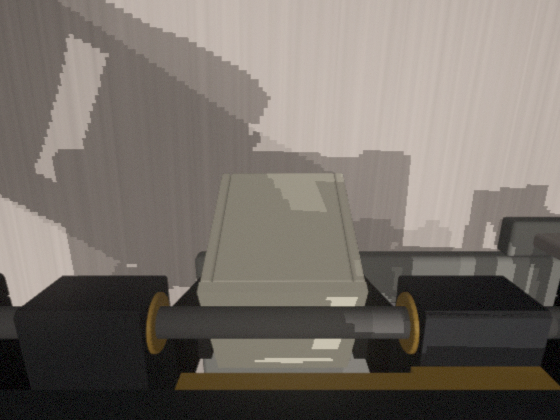

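```bash
python3 -m crank '[{"offset":[0.0014,-0.0052,0],"spin":0},{"offset":[0.0022,-0.0049,0],"spin":0},{"offset":[0.003,-0.0045,0],"spin":0},{"offset":[0.0015,-0.003,0],"spin":0},{"offset":[0,0,0],"spin":0},{"offset":[0,0,0],"spin":0}]'
python3 - <<'E'
from h import *
go([.463,-.0595+.027,.033])
c=bot.capture("wrist"); cv2.imwrite("pics/j_w.png",c["pixels"])
P=cloud(c,np.ones(c["depth"].shape,bool))
Q=P[(abs(P[:,0]-.4605)<.022)&(P[:,1]>-.105)&(P[:,1]<0.02)&(P[:,2]>.015)&(P[:,2]<.11)]
i=np.argsort(Q[:,1]); Q=Q[i]
for q in np.array_split(Q,14): print(np.round(np.median(q,0)*1000,1))
E
```

```text
time_s: 12.95
position: [0.4613, -0.0827, 0.2025]
tcp_rot: [[-0.005, -0.03, 1.0], [0.003, 1.0, 0.03], [-1.0, 0.003, -0.005]]
force: [-3.7, 4.4, 8.8]
opening: 0.617
t 12.95 grasp pt [460.5 -82.2  38.5] tool offset mm [ 5.6 49.6  4.1] norm 50 opening mm 53.7 F [-3.7  4.4  8.8]
jaw yaw 1.71 
[458.7 -85.2  71. ]
[458.1 -56.4  87.4]
[459.7 -54.4  86.2]
[460.  -52.8 107.7]
[459.6 -51.4 107.4]
[458.2 -50.2 106. ]
[465.1 -49.2 104.7]
[461.4 -46.9  77.1]
[460.6 -43.2  73.4]
[460.6 -39.5  69.4]
[460.5 -35.3  65.1]
[460.7 -30.8  60.5]
[460.6 -26.1  55.5]
[462.2 -20.9  50.2]
```

View pics/j_w.png

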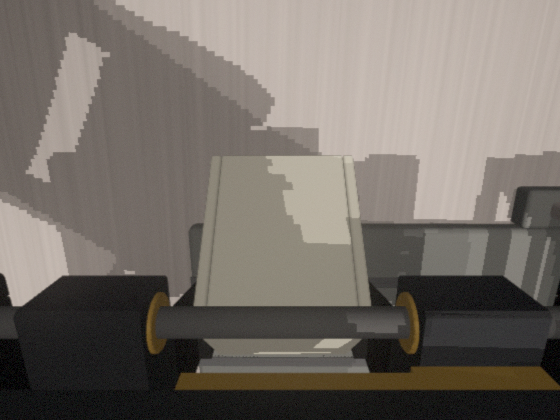

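Run:
```python
from h import *
c=bot.capture("scene"); uv,_=proj(c,[.46,-.08,.04]); u,v=uv.astype(int); print(u,v)
cv2.imwrite("pics/k_s.png",cv2.resize(c["pixels"][v-45:v+45,u-60:u+60],None,fx=6,fy=6,interpolation=cv2.INTER_CUBIC))
```

```text
248 208
```

View pics/k_s.png

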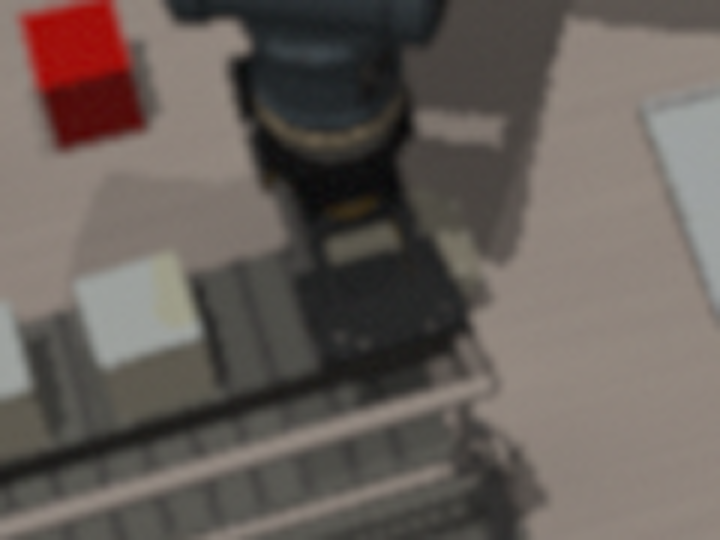

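```bash
python3 -m crank '[{"offset":[-0.02,0,0],"spin":0},{"offset":[-0.005,-0.015,0],"spin":0},{"offset":[0,-0.015,0],"spin":0},{"offset":[0,0,0],"spin":0},{"offset":[0,0,0],"spin":0}]'
python3 - <<'E'
from h import *
go([.463,-.0595+.027,.033])
c=bot.capture("wrist"); cv2.imwrite("pics/l_w.png",c["pixels"])
P=cloud(c,np.ones(c["depth"].shape,bool)); x0=.4605
Q=P[(abs(P[:,0]-x0)<.022)&(P[:,1]>-.145)&(P[:,1]<-0.0)&(P[:,2]>.018)&(P[:,2]<.13)]
i=np.argsort(Q[:,1]); Q=Q[i]
for q in np.array_split(Q,14): print(np.round(np.median(q,0)*1000,1))
E
```

```text
time_s: 13.55
position: [0.4641, -0.1147, 0.2263]
tcp_rot: [[-0.0, -0.028, 1.0], [0.0, 1.0, 0.028], [-1.0, 0.0, -0.0]]
force: [-1.0, 0.3, -0.7]
opening: 0.619
t 13.55 grasp pt [ 464.1 -114.7   62.3] tool offset mm [29.3 82.2  1.3] norm 87 opening mm 53.8 F [-1.   0.3 -0.7]
jaw yaw 1.61 
[ 459.6 -120.4   92.2]
[457.7 -89.6 111.2]
[460.7 -87.2 109. ]
[460.6 -84.6 106.3]
[456.1 -82.3 105.4]
[465.2 -81.1 103.2]
[460.7 -78.5  99.9]
[460.6 -75.5  96.7]
[460.7 -72.3  93.4]
[460.6 -69.   89.9]
[460.8 -65.4  86.1]
[460.7 -61.6  82.1]
[460.5 -57.5  77.8]
[462.7 -53.1  73.2]
```

View pics/l_w.png

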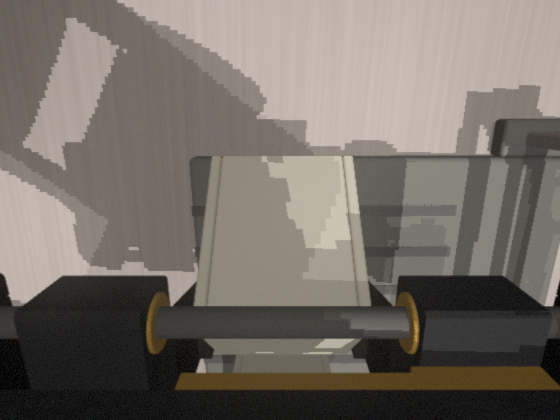

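```bash
python3 -m crank '[{"offset":[0.012,0,0],"spin":0},{"offset":[0.01,0,0],"spin":0},{"offset":[0.003,-0.002,0],"spin":0},{"offset":[0.002,-0.002,0],"spin":0},{"offset":[0,-0.002,0],"spin":0},{"offset":[0,0,0],"spin":0}]'
python3 - <<'E'
from h import *
go([.463,-.0595+.027,.033])
E
python3 -m crank '[{"offset":[0,0,0],"spin":0},{"offset":[0,0,0],"spin":0},{"offset":[0,0,0],"spin":0},{"offset":[0,0,0],"spin":0},{"offset":[0,0,0],"spin":0},{"offset":[-0.02,0,0],"spin":0},{"offset":[-0.04,0,0],"spin":0},{"offset":[-0.04,0,0],"spin":0},{"offset":[-0.04,0,0],"spin":0},{"offset":[0,0,0],"spin":0},{"offset":[0,0,0],"spin":0}]' 0.08
python3 - <<'E'
from h import *
go([.463,-.0595+.027,.033])
c=bot.capture("wrist"); cv2.imwrite("pics/m_w.png",c["pixels"])
for r in bot.regions_of("pot1",c):
    Q=cloud(c,r["region"]); z=np.percentile(Q[:,2],70); T=Q[abs(Q[:,2]-z)<.006]; print(round(r["p"],2),np.round(r["extent"]).tolist(),np.round(np.median(Q,0),3), round(z,3),rect(T) if len(T)>5 else "")
E
```

```text
time_s: 14.2
position: [0.4641, -0.1188, 0.1995]
tcp_rot: [[-0.001, -0.03, 1.0], [0.002, 1.0, 0.03], [-1.0, 0.002, -0.001]]
force: [0.2, 2.6, 10.0]
opening: 0.619
t 14.2 grasp pt [ 463.9 -118.6   35.5] tool offset mm [ 2.6 86.1  1.7] norm 86 opening mm 53.8 F [ 0.2  2.6 10. ]
jaw yaw 1.72 
time_s: 15.3
position: [0.4643, -0.1195, 0.3405]
tcp_rot: [[0.002, -0.03, 1.0], [-0.001, 1.0, 0.03], [-1.0, -0.001, 0.002]]
force: [0.2, 1.0, 0.3]
opening: 0.92
t 15.3 grasp pt [ 464.6 -119.7  176.5] tool offset mm [143.4  87.4   0.7] norm 168 opening mm 80.0 F [0.2 1.  0.3]
jaw yaw 1.74 
0.98 [282.0, 361.0, 60.0, 27.0] [ 0.47  -0.259  0.049] 0.055 [ 469.5 -259.4   53.2    2.8    1.3]
0.83 [165.0, 377.0, 25.0, 32.0] [ 0.353 -0.302  0.021] 0.031 [ 352.5 -301.7    1.5   26.5    7.3]
0.81 [281.0, 304.0, 73.0, 90.0] [ 0.466 -0.172  0.076] 0.077 [ 466.4 -197.6   53.9   55.6    3.2]
0.72 [65.0, 260.0, 106.0, 28.0] [ 0.288 -0.169  0.035] 0.049 [ 281.7 -168.7   12.    54.5   78.4]
0.68 [281.0, 216.0, 76.0, 95.0] [ 0.464 -0.114  0.067] 0.067 [ 464.1 -119.8   53.7   64.5    2. ]
0.58 [517.0, 194.0, 86.0, 161.0] [ 0.604 -0.069  0.09 ] 0.092 [606.  -93.3  12.7 111.2   3.7]
0.44 [390.0, 247.0, 334.0, 279.0] [ 0.554 -0.112  0.013] 0.013 [ 524.  -179.7  219.2  284.     1.8]
```

View pics/m_w.png

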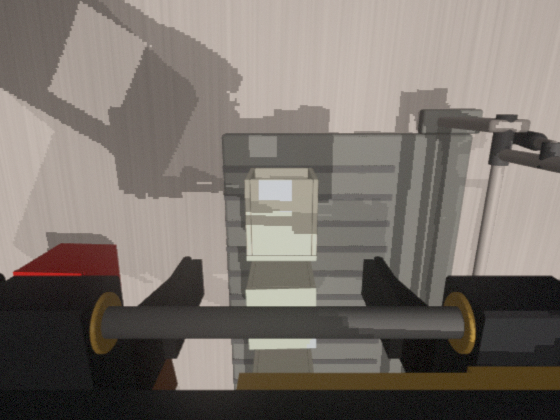

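```bash
python3 -m crank '[{"offset":[0.04,0,0],"spin":0},{"offset":[0.04,0,0],"spin":0},{"offset":[0.03,0,0],"spin":0},{"offset":[0.0145,0,0],"spin":0},{"offset":[0,0,0],"spin":0},{"offset":[0,0,0],"spin":0}]' 0.08
python3 - <<'E'
from h import *
go([.4641,-.1198,.052],2)
E
python3 -m crank '[{"offset":[0,0,0],"spin":0},{"offset":[0,0,0],"spin":0},{"offset":[0,0,0],"spin":0},{"offset":[0,0,0],"spin":0},{"offset":[0,0,0],"spin":0},{"offset":[0,0,0],"spin":0},{"offset":[-0.02,0,0],"spin":0},{"offset":[0,0,0],"spin":0}]' 0.03
python3 - <<'E'
from h import *
go([.461,-.0595+.038,.072],2)
E
```

```text
time_s: 16.0
position: [0.464, -0.1194, 0.2141]
tcp_rot: [[-0.003, -0.03, 1.0], [0.002, 1.0, 0.03], [-1.0, 0.002, -0.003]]
force: [-0.7, 0.6, 0.4]
opening: 0.919
t 16.0 grasp pt [ 463.5 -119.1   50.1] tool offset mm [-1.9 -0.7  0.5] norm 2 opening mm 79.9 F [-0.7  0.6  0.4]
jaw yaw 1.73 spin needed -0.0046
time_s: 16.8
position: [0.4648, -0.1197, 0.2365]
tcp_rot: [[0.003, -0.03, 1.0], [-0.001, 1.0, 0.03], [-1.0, -0.002, 0.003]]
force: [0.3, 0.3, 0.5]
opening: 0.619
t 16.8 grasp pt [ 465.3 -120.    72.5] tool offset mm [ 0.3 98.6 -1.3] norm 99 opening mm 53.8 F [0.3 0.3 0.5]
jaw yaw 1.75 spin needed -0.0044
```

```bash
python3 -m crank '[{"offset":[0,0.033,0],"spin":0},{"offset":[0,0.033,0],"spin":0},{"offset":[0,0.0325,0],"spin":0},{"offset":[0.016,0,0],"spin":0},{"offset":[0.016,0,0],"spin":0},{"offset":[0,0,0],"spin":0},{"offset":[0,0,0],"spin":0}]'
python3 - <<'E'
from h import *
go([.461,-.0595+.032,.0405],2)
import math
for (n,u) in ((32,28.5),(27,30)):
    py,pz=n,u
    for k in range(1,11):
        f=math.radians(9*k); y=n*math.cos(f)-u*math.sin(f); z=n*math.sin(f)+u*math.cos(f)
        print(n,9*k,"dy %.1f up %.1f"%(y-py,z-pz)); py,pz=y,z
E
```

```text
time_s: 17.5
position: [0.4613, -0.021, 0.2026]
tcp_rot: [[-0.001, -0.031, 1.0], [0.0, 1.0, 0.031], [-1.0, 0.0, -0.001]]
force: [0.4, -0.5, -0.5]
opening: 0.619
t 17.5 grasp pt [461.1 -20.9  38.6] tool offset mm [-1.9 -6.6 -0.3] norm 7 opening mm 53.9 F [ 0.4 -0.5 -0.5]
jaw yaw 1.76 spin needed -0.0043
32 9 dy -4.9 up 4.7
32 18 dy -5.5 up 3.8
32 27 dy -6.1 up 2.9
32 36 dy -6.4 up 1.9
32 45 dy -6.7 up 0.9
32 54 dy -6.7 up -0.1
32 63 dy -6.6 up -1.2
32 72 dy -6.4 up -2.2
32 81 dy -5.9 up -3.2
32 90 dy -5.4 up -4.1
27 9 dy -5.0 up 3.9
27 18 dy -5.6 up 3.0
27 27 dy -6.0 up 2.1
27 36 dy -6.2 up 1.2
27 45 dy -6.3 up 0.2
27 54 dy -6.3 up -0.8
27 63 dy -6.1 up -1.8
27 72 dy -5.7 up -2.7
27 81 dy -5.2 up -3.6
27 90 dy -4.6 up -4.4
```

```bash
python3 -m crank '[{"offset":[-0.001,-0.0066,0],"spin":0},{"offset":[0,0,0],"spin":0},{"offset":[-0.0047,-0.0049,0],"spin":0},{"offset":[-0.0038,-0.0055,0],"spin":0},{"offset":[-0.0029,-0.0061,0],"spin":0},{"offset":[-0.0019,-0.0064,0],"spin":0},{"offset":[-0.0009,-0.0067,0],"spin":0},{"offset":[0.0001,-0.0067,0],"spin":0},{"offset":[0.0012,-0.0066,0],"spin":0},{"offset":[0,0,0],"spin":0}]'
cat >> h.py <<'E'
def face(x0,ylo,yhi,name=None,zlo=.018,zhi=.1,n=10):
    c=bot.capture("wrist")
    if name: cv2.imwrite(name,c["pixels"])
    P=cloud(c,np.ones(c["depth"].shape,bool))
    Q=P[(abs(P[:,0]-x0)<.02)&(P[:,1]>ylo)&(P[:,1]<yhi)&(P[:,2]>zlo)&(P[:,2]<zhi)]
    Q=Q[np.argsort(Q[:,1])]
    for q in np.array_split(Q,n): print(np.round(np.median(q,0)*1000,1))
E
python3 - <<'E'
from h import *
go([.461,-.0595+.032,.0405],2)
face(.461,-.13,.03,"pics/n_w.png")
E
```

```text
time_s: 18.5
position: [0.4618, -0.0701, 0.2175]
tcp_rot: [[-0.003, -0.028, 1.0], [0.003, 1.0, 0.028], [-1.0, 0.003, -0.003]]
force: [-0.2, 7.3, 4.1]
opening: 0.617
t 18.5 grasp pt [461.3 -69.5  53.5] tool offset mm [13.1 42.   0.9] norm 44 opening mm 53.7 F [-0.2  7.3  4.1]
jaw yaw 1.59 spin needed -0.0071
[460.  -77.1  33.3]
[461.3 -71.7  28.6]
[460.8 -66.1  23.8]
[459.5 -59.8  21. ]
[463.2 -50.7  89.9]
[461.1 -43.1  27. ]
[460.8 -33.5  38.1]
[461.  -25.7  47. ]
[460.7 -19.3  54.3]
[462.1 -14.3  57.7]
```

View pics/n_w.png

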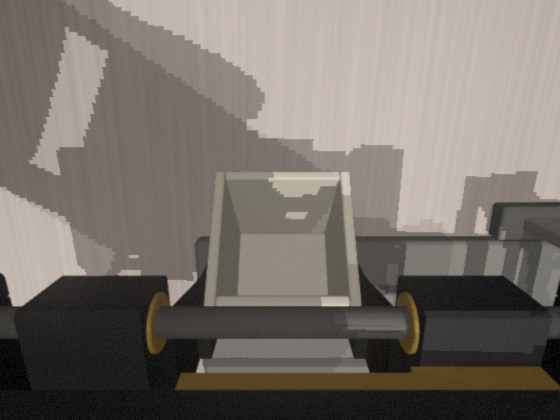

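```bash
python3 -m crank '[{"offset":[0.002,-0.007,0],"spin":0},{"offset":[0.004,-0.0066,0],"spin":0},{"offset":[0.0045,-0.006,0],"spin":0},{"offset":[0.003,-0.003,0],"spin":0},{"offset":[0,0,0],"spin":0}]'
python3 - <<'E'
from h import *
go([.461,-.0595+.032,.0405],2)
face(.461,-.13,.03,"pics/o_w.png")
E
```

```text
time_s: 19.05
position: [0.4625, -0.0931, 0.2044]
tcp_rot: [[-0.003, -0.029, 1.0], [0.002, 1.0, 0.029], [-1.0, 0.002, -0.003]]
force: [-2.2, 3.3, 7.6]
opening: 0.621
t 19.05 grasp pt [462.1 -92.9  40.4] tool offset mm [ 0.  65.4  0.9] norm 65 opening mm 54.0 F [-2.2  3.3  7.6]
jaw yaw 1.68 spin needed -0.0056
[458.9 -98.2  28.7]
[462.2 -95.1  27.7]
[460.6 -90.1  25.6]
[458.9 -85.9  86.2]
[463.8 -84.   85.6]
[461.2 -78.9  22.4]
[460.9 -72.8  20.6]
[461.7 -66.7  18.9]
[459.1 -39.7  70.6]
[463.3 -36.5  72.4]
```

View pics/o_w.png

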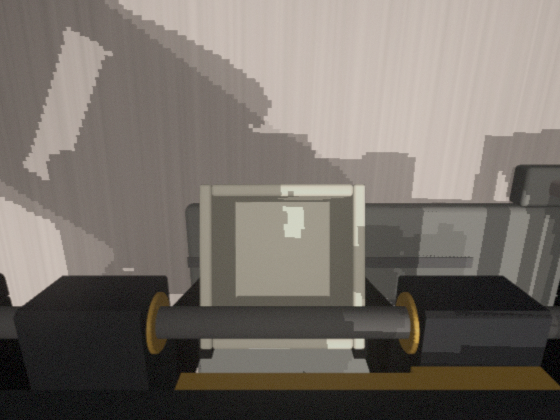

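```bash
python3 -m crank '[{"offset":[-0.02,0,0],"spin":0},{"offset":[-0.02,0.02,0],"spin":0},{"offset":[-0.01,0.044,0],"spin":0},{"offset":[0,0.046,0],"spin":0},{"offset":[0,0.046,0],"spin":0},{"offset":[0,0.046,0],"spin":0.02},{"offset":[0,0.046,0],"spin":0.02},{"offset":[0,0.046,0],"spin":0.014},{"offset":[0,0.046,0],"spin":0},{"offset":[0,0.046,0],"spin":0},{"offset":[0,0.025,0],"spin":0},{"offset":[0,0,0],"spin":0}]'
python3 - <<'E'
from h import *
go([.4555,.340,.045],-1.4)
c=bot.capture("wrist"); cv2.imwrite("pics/p_w.png",c["pixels"])
P=cloud(c,np.ones(c["depth"].shape,bool))
s=bot.read_state();gx,gy=s["position"][:2]
Q=P[(abs(P[:,0]-gx)<.018)&(abs(P[:,1]-gy-.01)<.03)&(P[:,2]<.1)]
f=np.polyfit(Q[:,1],Q[:,2],1);print("slope",f,len(Q))
Q=Q[np.argsort(Q[:,1])]
for q in np.array_split(Q,6): print(np.round(np.median(q,0)*1000,1))
E
```

```text
time_s: 20.3
position: [0.4605, 0.3204, 0.2541]
tcp_rot: [[0.003, 0.019, 1.0], [0.002, 1.0, -0.019], [-1.0, 0.002, 0.003]]
force: [-0.0, -0.4, -0.9]
opening: 0.617
t 20.3 grasp pt [461.1 320.7  90.1] tool offset mm [45.1 19.1 -6.1] norm 49 opening mm 53.7 F [-0.  -0.4 -0.9]
jaw yaw -1.12 spin needed 0.0049
slope [-0.68250875  0.29891917] 7940
[460.6 316.   78.4]
[459.8 321.2  75.9]
[460.4 329.8  73.4]
[460.1 338.5  70.8]
[460.2 347.1  68.3]
[459.9 355.3  65.7]
```

View pics/p_w.png

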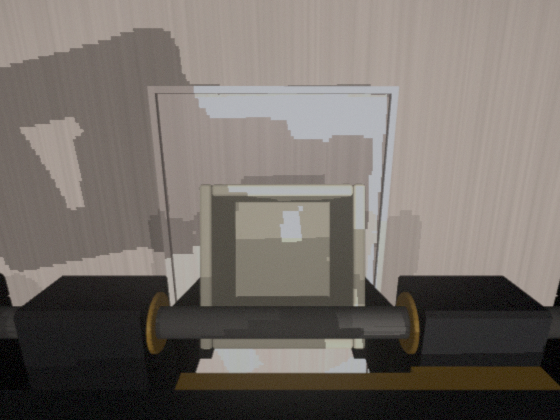

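```bash
python3 -m crank '[{"offset":[0,0.017,-0.006],"spin":0.005},{"offset":[0.02,0,0],"spin":0},{"offset":[0.02,0,0],"spin":0},{"offset":[0.014,0,0],"spin":0},{"offset":[0.004,0,0],"spin":0},{"offset":[0.004,0,0],"spin":0},{"offset":[0,0,0],"spin":0},{"offset":[0,0,0],"spin":0}]'
python3 - <<'E'
from h import *
go([.4555,.340,.028],-1.4)
E
```

```text
time_s: 21.15
position: [0.4547, 0.3326, 0.1929]
tcp_rot: [[-0.001, 0.029, 1.0], [-0.002, 1.0, -0.029], [-1.0, -0.002, -0.001]]
force: [-0.6, -6.0, 9.5]
opening: 0.62
t 21.15 grasp pt [454.4 332.2  28.9] tool offset mm [0.9 7.8 0.8] norm 8 opening mm 54.0 F [-0.6 -6.   9.5]
jaw yaw -1.69 spin needed -0.0050
```

Force shows it pressing on the floor. Release and lift.

```bash
python3 -m crank '[{"offset":[0,0,0],"spin":0},{"offset":[0,0,0],"spin":0},{"offset":[0,0,0],"spin":0},{"offset":[0,0,0],"spin":0},{"offset":[0,0,0],"spin":0},{"offset":[-0.03,0,0],"spin":0},{"offset":[-0.04,0,0],"spin":0},{"offset":[-0.04,0,0],"spin":0},{"offset":[-0.02,-0.03,0],"spin":0},{"offset":[0,0,0],"spin":0},{"offset":[0,0,0],"spin":0}]' 0.08
cat >> h.py <<'E'
TY=np.radians(-1.4); TO=np.array([.4545,.2605])
def traypot(name):
    c=bot.capture("wrist"); cv2.imwrite(name,c["pixels"])
    for r in bot.regions_of("pot1",c):
        Q=cloud(c,r["region"]); T=Q[Q[:,2]>Q[:,2].max()-.012] if len(Q) else Q
        z=np.percentile(Q[:,2],[5,50,95]); zz=z[2]; T=Q[abs(Q[:,2]-zz)<.006]
        R=rect(T); d=R[:2]/1000-TO; cs,sn=np.cos(TY),np.sin(TY)
        print(round(r["p"],2),np.round(r["extent"]).tolist(),"z",np.round(z*1000),R.tolist(),"tray xy",np.round([(cs*d[0]+sn*d[1])*1000,(-sn*d[0]+cs*d[1])*1000],1))
E
python3 - <<'E'
from h import *
traypot("pics/q_w.png"); go([.4555,.340,.028],-1.4)
E
```

```text
time_s: 22.25
position: [0.4536, 0.3046, 0.3219]
tcp_rot: [[0.001, 0.03, 1.0], [0.001, 1.0, -0.03], [-1.0, 0.001, 0.0]]
force: [0.6, -0.2, -0.7]
opening: 0.917
0.98 [286.0, 169.0, 87.0, 90.0] z [ 8. 27. 69.] [454.8, 346.4, 53.5, 54.0, 88.3] tray xy [-1.8 85.9]
t 22.35 grasp pt [453.2 305.  156.7] tool offset mm [128.6  35.1   1.6] norm 133 opening mm 79.9 F [-0.6  0.4 -0.1]
jaw yaw -1.64 spin needed -0.0042
```

View pics/q_w.png

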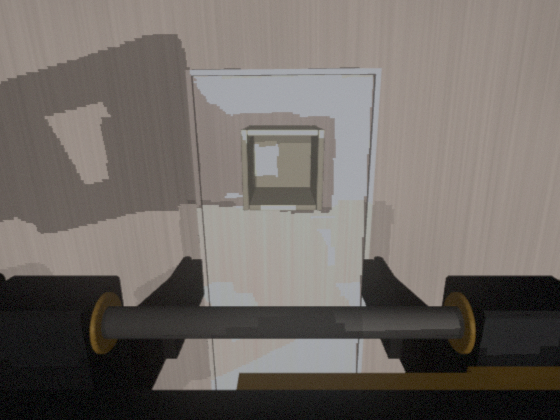

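```bash
python3 -m crank '[{"offset":[-0.01,-0.045,0],"spin":0},{"offset":[-0.01,-0.045,0],"spin":0},{"offset":[-0.01,-0.046,0],"spin":0},{"offset":[-0.01,-0.046,0],"spin":-0.02},{"offset":[0,-0.046,0],"spin":-0.02},{"offset":[0,-0.046,0],"spin":-0.02},{"offset":[0,-0.046,0],"spin":0},{"offset":[0,-0.046,0],"spin":0},{"offset":[0,-0.046,0],"spin":0},{"offset":[0,-0.046,0],"spin":0},{"offset":[0,-0.046,0],"spin":0},{"offset":[0,0,0],"spin":0}]' 0.085
cat >> h.py <<'E'
def rackpots(name):
    c=bot.capture("wrist"); cv2.imwrite(name,c["pixels"])
    for r in bot.regions_of("pot1",c):
        Q=cloud(c,r["region"]); T=Q[(Q[:,2]>.068)&(Q[:,2]<.085)]
        if len(T)>30: print(round(r["p"],2),np.round(r["extent"]).tolist(),rect(T).tolist())
E
python3 - <<'E'
from h import *
rackpots("pics/r_w.png"); go([.4666,-.198,.054],1.75)
E
```

```text
time_s: 23.55
position: [0.4573, -0.2043, 0.3607]
tcp_rot: [[0.002, -0.026, 1.0], [-0.003, 1.0, 0.026], [-1.0, -0.003, 0.002]]
force: [-0.0, 0.9, 0.1]
opening: 0.979
0.84 [294.0, 200.0, 72.0, 81.0] [466.5, -197.8, 54.0, 54.6, 3.0]
0.63 [295.0, 280.0, 62.0, 58.0] [470.0, -270.9, 53.6, 24.8, 1.2]
t 23.65 grasp pt [ 455.6 -199.2  196.2] tool offset mm [142.2   0.5  11.4] norm 143 opening mm 84.8 F [-0.4  1.2 -1.1]
jaw yaw 1.68 spin needed -0.0012
```

View pics/r_w.png

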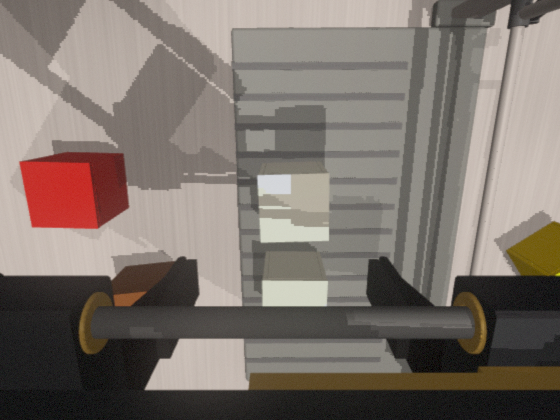

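```bash
python3 -m crank '[{"offset":[0.02,0.0005,0.0114],"spin":0},{"offset":[0.04,0,0],"spin":0},{"offset":[0.04,0,0],"spin":0},{"offset":[0.03,0,0],"spin":0},{"offset":[0.0125,0,0],"spin":0},{"offset":[0,0,0],"spin":0},{"offset":[0,0,0],"spin":0}]' 0.085
python3 - <<'E'
from h import *
go([.4666,-.198,.054],1.75)
E
python3 -m crank '[{"offset":[0,0,0],"spin":0},{"offset":[0,0,0],"spin":0},{"offset":[0,0,0],"spin":0},{"offset":[0,0,0],"spin":0},{"offset":[0,0,0],"spin":0},{"offset":[0,0,0],"spin":0},{"offset":[-0.02,0,0],"spin":0},{"offset":[-0.02,0,0],"spin":0},{"offset":[0,0,0],"spin":0}]' 0.03
python3 - <<'E'
from h import *
go([.4625,-.0595+.033,.042],1.75)
E
```

```text
time_s: 24.35
position: [0.4677, -0.1974, 0.2197]
tcp_rot: [[0.0, -0.033, 0.999], [-0.0, 0.999, 0.033], [-1.0, -0.0, 0.0]]
force: [0.7, -0.5, 0.3]
opening: 0.973
t 24.35 grasp pt [ 467.7 -197.5   55.7] tool offset mm [ 1.7 -0.5 -1.1] norm 2 opening mm 84.6 F [ 0.7 -0.5  0.3]
jaw yaw 1.87 spin needed 0.0021
time_s: 25.25
position: [0.4679, -0.1985, 0.2608]
tcp_rot: [[0.004, -0.031, 1.0], [-0.002, 1.0, 0.031], [-1.0, -0.003, 0.004]]
force: [0.8, 0.3, -0.7]
opening: 0.623
t 25.25 grasp pt [ 468.5 -198.9   96.8] tool offset mm [ 54.4 172.7  -0.7] norm 181 opening mm 54.2 F [ 0.8  0.3 -0.7]
jaw yaw 1.8 spin needed 0.0008
```

```bash
python3 -m crank '[{"offset":[0,0.044,0],"spin":0},{"offset":[0,0.044,0],"spin":0},{"offset":[0,0.044,0],"spin":0},{"offset":[0,0.0405,0],"spin":0},{"offset":[0.03,0,0],"spin":0},{"offset":[0.022,0,0],"spin":0},{"offset":[0,0,0],"spin":0},{"offset":[0,0,0],"spin":0}]'
python3 - <<'E'
from h import *
go([.462,-.0595+.027,.0445],1.75)
import math
for (n,u) in ((27,32),):
    py,pz=n,u
    for k in range(1,11):
        f=math.radians(9*k); y=n*math.cos(f)-u*math.sin(f); z=n*math.sin(f)+u*math.cos(f)
        print(n,9*k,"dy %.1f up %.1f"%(y-py,z-pz)); py,pz=y,z
E
```

```text
time_s: 26.05
position: [0.4615, -0.0255, 0.2062]
tcp_rot: [[-0.002, -0.032, 0.999], [0.001, 1.0, 0.032], [-1.0, 0.001, -0.002]]
force: [-0.3, 0.8, -0.5]
opening: 0.618
t 26.05 grasp pt [461.2 -25.4  42.2] tool offset mm [-2.3 -7.1  0.6] norm 8 opening mm 53.8 F [-0.3  0.8 -0.5]
jaw yaw 1.81 spin needed 0.0010
27 9 dy -5.3 up 3.8
27 18 dy -5.9 up 2.9
27 27 dy -6.3 up 2.0
27 36 dy -6.5 up 1.0
27 45 dy -6.6 up -0.0
27 54 dy -6.5 up -1.1
27 63 dy -6.2 up -2.1
27 72 dy -5.8 up -3.0
27 81 dy -5.3 up -3.9
27 90 dy -4.6 up -4.7
```

```bash
python3 -m crank '[{"offset":[-0.001,-0.0071,0],"spin":0},{"offset":[-0.0038,-0.0053,0],"spin":0},{"offset":[-0.0029,-0.0059,0],"spin":0},{"offset":[-0.002,-0.0063,0],"spin":0},{"offset":[-0.001,-0.0065,0],"spin":0},{"offset":[0,-0.0066,0],"spin":0},{"offset":[0.0011,-0.0065,0],"spin":0},{"offset":[0.0021,-0.0062,0],"spin":0},{"offset":[0.003,-0.0058,0],"spin":0},{"offset":[0.0039,-0.0053,0],"spin":0},{"offset":[0,0,0],"spin":0}]'
python3 - <<'E'
from h import *
go([.462,-.0595+.027,.0445],1.75)
face(.461,-.15,.03,"pics/s_w.png",zhi=.12)
E
```

```text
time_s: 27.15
position: [0.4625, -0.0873, 0.2089]
tcp_rot: [[-0.003, -0.03, 1.0], [0.002, 1.0, 0.03], [-1.0, 0.002, -0.003]]
force: [-2.8, 2.5, 6.9]
opening: 0.619
t 27.15 grasp pt [462.  -87.   44.9] tool offset mm [ 0.5 54.5  1.6] norm 55 opening mm 53.9 F [-2.8  2.5  6.9]
jaw yaw 1.71 spin needed -0.0007
[459.5 -65.1  85.8]
[459.9 -60.5  83.1]
[460.4 -57.9 114.4]
[460.1 -56.  113.7]
[461.8 -54.4 111.9]
[463.  -51.6  75.2]
[461.1 -45.9  70.6]
[461.  -39.8  65.8]
[461.1 -33.3  60.6]
[462.1 -26.3  55.1]
```

View pics/s_w.png

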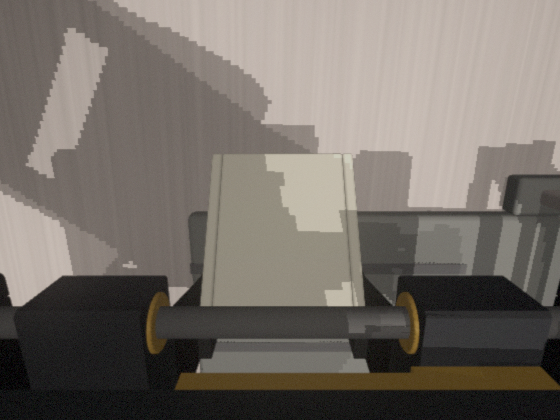

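```bash
python3 -m crank '[{"offset":[-0.012,0,0],"spin":0},{"offset":[0,-0.018,0],"spin":0},{"offset":[0,-0.018,0],"spin":0},{"offset":[0.012,0,0],"spin":0},{"offset":[0.004,-0.001,0],"spin":0},{"offset":[0.004,-0.003,0],"spin":0},{"offset":[0.003,-0.002,0],"spin":0},{"offset":[0,0,0],"spin":0},{"offset":[0,0,0],"spin":0}]'
python3 - <<'E'
from h import *
go([.462,-.0595+.027,.0445],1.75)
E
python3 -m crank '[{"offset":[0,0,0],"spin":0},{"offset":[0,0,0],"spin":0},{"offset":[0,0,0],"spin":0},{"offset":[0,0,0],"spin":0},{"offset":[0,0,0],"spin":0},{"offset":[-0.02,0,0],"spin":0},{"offset":[-0.04,0,0],"spin":0},{"offset":[-0.04,0,0],"spin":0},{"offset":[-0.03,0,0],"spin":0},{"offset":[0,0,0],"spin":0},{"offset":[0,0,0],"spin":0}]' 0.08
cat >> h.py <<'E'
def lying(name,zt=.066):
    c=bot.capture("wrist"); cv2.imwrite(name,c["pixels"])
    for r in bot.regions_of("pot1",c):
        Q=cloud(c,r["region"]); T=Q[abs(Q[:,2]-zt)<.006]
        if len(T)>30: print(round(r["p"],2),np.round(r["extent"]).tolist(),rect(T).tolist(),np.round(np.median(T[:,2])*1000,1))
E
python3 - <<'E'
from h import *
go([.462,-.0595+.027,.0445],1.75); lying("pics/t_w.png")
E
```

```text
time_s: 28.1
position: [0.4671, -0.1315, 0.1991]
tcp_rot: [[0.009, -0.032, 0.999], [-0.006, 0.999, 0.032], [-1.0, -0.006, 0.008]]
force: [0.0, -6.9, 15.0]
opening: 0.615
t 28.1 grasp pt [ 468.5 -132.5   35.1] tool offset mm [-10.1 100.1  -3.3] norm 101 opening mm 53.5 F [ 0.  -6.9 15. ]
jaw yaw 1.81 spin needed 0.0011
time_s: 29.2
position: [0.4649, -0.129, 0.3271]
tcp_rot: [[0.001, -0.032, 1.0], [-0.001, 1.0, 0.032], [-1.0, -0.001, 0.001]]
force: [0.1, 0.1, -0.9]
opening: 0.921
t 29.2 grasp pt [ 465.1 -129.1  163.1] tool offset mm [118.5  96.7  -0.2] norm 153 opening mm 80.1 F [ 0.1  0.1 -0.9]
jaw yaw 1.81 spin needed 0.0010
0.74 [283.0, 357.0, 61.0, 37.0] [469.0, -258.9, 52.0, 2.2, 1.0] 60.8
0.71 [56.0, 261.0, 110.0, 38.0] [280.4, -171.9, 53.8, 10.0, 3.0] 64.2
0.6 [288.0, 217.0, 78.0, 101.0] [467.9, -126.2, 54.2, 65.0, 2.0] 66.7
```

View pics/t_w.png

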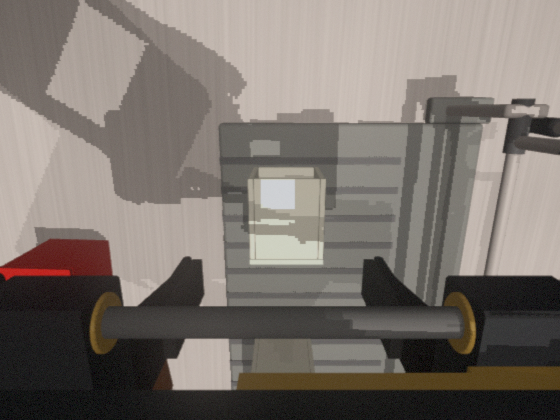

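```bash
python3 -m crank '[{"offset":[0.03,0.009,0.0025],"spin":0},{"offset":[0.04,0,0],"spin":0},{"offset":[0.03,0,0],"spin":0},{"offset":[0.011,0,0],"spin":0},{"offset":[0,0,0],"spin":0},{"offset":[0,0,0],"spin":0}]' 0.08
python3 - <<'E'
from h import *
go([.4677,-.120,.052],2)
E
python3 -m crank '[{"offset":[0,0,0],"spin":0},{"offset":[0,0,0],"spin":0},{"offset":[0,0,0],"spin":0},{"offset":[0,0,0],"spin":0},{"offset":[0,0,0],"spin":0},{"offset":[0,0,0],"spin":0},{"offset":[-0.02,0,0],"spin":0},{"offset":[0,0,0],"spin":0}]' 0.03
python3 - <<'E'
from h import *
go([.465,-.0595+.045,.072],2)
E
```

```text
time_s: 29.9
position: [0.4674, -0.1202, 0.2157]
tcp_rot: [[-0.0, -0.031, 1.0], [0.0, 1.0, 0.031], [-1.0, 0.0, -0.0]]
force: [0.7, 0.1, 0.4]
opening: 0.918
t 29.9 grasp pt [ 467.4 -120.2   51.7] tool offset mm [-0.3  0.1  0.3] norm 0 opening mm 79.8 F [0.7 0.1 0.4]
jaw yaw 1.79 spin needed -0.0036
time_s: 30.7
position: [0.4678, -0.1203, 0.2369]
tcp_rot: [[0.003, -0.031, 1.0], [-0.001, 1.0, 0.031], [-1.0, -0.002, 0.003]]
force: [0.2, -0.7, -1.0]
opening: 0.62
t 30.7 grasp pt [ 468.2 -120.5   72.9] tool offset mm [8.00e-01 1.06e+02 1.00e-01] norm 106 opening mm 53.9 F [ 0.2 -0.7 -1. ]
jaw yaw 1.8 spin needed -0.0034
```

```bash
python3 -m crank '[{"offset":[0,0.036,0],"spin":0},{"offset":[0,0.036,0],"spin":0},{"offset":[0,0.034,0],"spin":0},{"offset":[0.016,0,0],"spin":0},{"offset":[0.0155,0,0],"spin":0},{"offset":[0,0,0],"spin":0},{"offset":[0,0,0],"spin":0}]'
python3 - <<'E'
from h import *
go([.464,-.0593+.038,.041],2)
E
python3 -m crank '[{"offset":[-0.001,-0.0065,0],"spin":0},{"offset":[-0.0056,-0.005,0],"spin":0},{"offset":[-0.0047,-0.0058,0],"spin":0},{"offset":[-0.0038,-0.0065,0],"spin":0},{"offset":[-0.0027,-0.007,0],"spin":0},{"offset":[-0.0016,-0.0073,0],"spin":0},{"offset":[-0.0004,-0.0075,0],"spin":0},{"offset":[0.0008,-0.0075,0],"spin":0},{"offset":[0.0019,-0.0072,0],"spin":0},{"offset":[0.003,-0.0069,0],"spin":0},{"offset":[0.0041,-0.0063,0],"spin":0},{"offset":[0,0,0],"spin":0}]'
python3 - <<'E'
from h import *
go([.461,-.0595+.032,.0405],2)
face(.463,-.16,.03,"pics/u_w.png")
E
```

```text
time_s: 31.4
position: [0.4638, -0.014, 0.2035]
tcp_rot: [[-0.001, -0.032, 0.999], [0.0, 0.999, 0.032], [-1.0, 0.0, -0.001]]
force: [-0.4, 0.5, -0.8]
opening: 0.617
t 31.4 grasp pt [463.6 -13.9  39.5] tool offset mm [-1.5 -7.4  0.2] norm 8 opening mm 53.7 F [-0.4  0.5 -0.8]
jaw yaw 1.82 spin needed -0.0032
time_s: 32.6
position: [0.4652, -0.0878, 0.2152]
tcp_rot: [[-0.002, -0.03, 1.0], [0.002, 1.0, 0.03], [-1.0, 0.002, -0.002]]
force: [-2.9, 2.1, 7.0]
opening: 0.619
t 32.6 grasp pt [464.8 -87.5  51.2] tool offset mm [10.8 60.1 -2. ] norm 61 opening mm 53.8 F [-2.9  2.1  7. ]
jaw yaw 1.7 spin needed -0.0053
[461.5 -97.9  31.7]
[463.  -94.1  30.5]
[463.8 -89.9  28.3]
[463.1 -84.1  26.1]
[462.6 -78.3  23.9]
[462.9 -72.5  21.7]
[463.6 -66.5  19.5]
[463.3 -49.1  36.7]
[461.4 -37.1  68. ]
[465.  -33.4  71.1]
```

View pics/u_w.png

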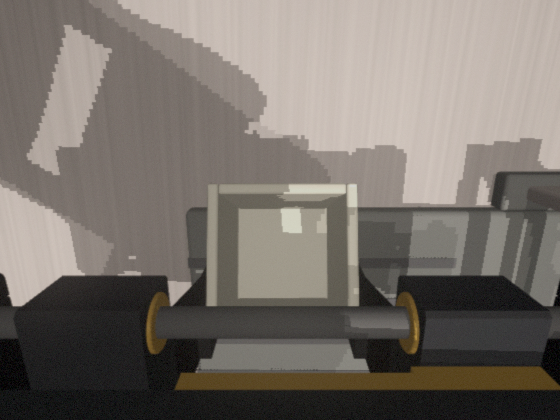

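```bash
python3 -m crank '[{"offset":[-0.02,0,0],"spin":0},{"offset":[-0.02,0.02,0],"spin":0},{"offset":[-0.01,0.044,0],"spin":0},{"offset":[0,0.046,0],"spin":0},{"offset":[0,0.046,0],"spin":0},{"offset":[0,0.046,0],"spin":0.02},{"offset":[0,0.046,0],"spin":0.02},{"offset":[0,0.046,0],"spin":0.014},{"offset":[0,0.046,0],"spin":0},{"offset":[0,0,0],"spin":0},{"offset":[0,0,0],"spin":0}]'
python3 - <<'E'
from h import *
go([.4555,.2535,.034],-1.4)
c=bot.capture("wrist"); cv2.imwrite("pics/v_w.png",c["pixels"])
P=cloud(c,np.ones(c["depth"].shape,bool))
s=bot.read_state();gx,gy=s["position"][:2]
Q=P[(abs(P[:,0]-gx)<.018)&(abs(P[:,1]-gy-.01)<.04)&(P[:,2]<.12)]
Q=Q[np.argsort(Q[:,1])]
for q in np.array_split(Q,8): print(np.round(np.median(q,0)*1000,1))
E
```

```text
time_s: 33.75
position: [0.4607, 0.2527, 0.2646]
tcp_rot: [[0.001, 0.02, 1.0], [-0.0, 1.0, -0.02], [-1.0, -0.0, 0.001]]
force: [-0.5, -0.4, -1.5]
opening: 0.62
t 33.75 grasp pt [460.7 252.7 100.6] tool offset mm [66.6  0.7 -5.3] norm 67 opening mm 53.9 F [-0.5 -0.4 -1.5]
jaw yaw -1.15 spin needed 0.0043
[461.2 242.9  81. ]
[460.7 248.1  78.7]
[460.5 255.5  75.6]
[460.6 263.4  72.7]
[460.7 271.4  69.6]
[460.4 279.5  66.6]
[460.6 289.9   5.3]
[460.7 298.2   5.8]
```

View pics/v_w.png

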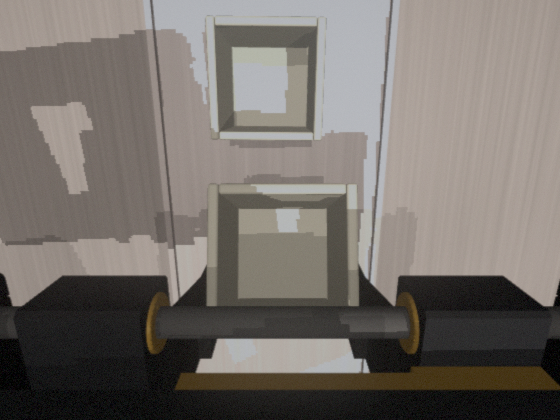

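```bash
python3 -m crank '[{"offset":[0.02,0,-0.005],"spin":0.004},{"offset":[0.02,0,0],"spin":0},{"offset":[0.0165,0,0],"spin":0},{"offset":[0.003,-0.003,0],"spin":0},{"offset":[0.004,-0.003,0],"spin":0},{"offset":[0.003,-0.003,0],"spin":0},{"offset":[0.003,-0.003,0],"spin":0},{"offset":[0,0,0],"spin":0},{"offset":[0,0,0],"spin":0}]'
python3 - <<'E'
from h import *
go([.4555,.2535,.034],-1.4)
E
python3 -m crank '[{"offset":[0,0,0],"spin":0},{"offset":[0,0,0],"spin":0},{"offset":[0,0,0],"spin":0},{"offset":[0,0,0],"spin":0},{"offset":[0,0,0],"spin":0},{"offset":[-0.03,0,0],"spin":0},{"offset":[-0.04,0,0],"spin":0},{"offset":[-0.04,0,0],"spin":0},{"offset":[-0.02,-0.03,0],"spin":0},{"offset":[0,0,0],"spin":0},{"offset":[0,0,0],"spin":0}]' 0.08
python3 - <<'E'
from h import *
traypot("pics/w_w.png"); go([.4555,.340,.028],-1.4)
E
```

```text
time_s: 34.7
position: [0.4556, 0.2387, 0.1959]
tcp_rot: [[-0.0, 0.031, 1.0], [0.001, 1.0, -0.031], [-1.0, 0.001, -0.0]]
force: [-2.3, 3.0, 6.5]
opening: 0.621
t 34.7 grasp pt [455.6 238.8  31.9] tool offset mm [-2.1 14.7 -0.5] norm 15 opening mm 54.0 F [-2.3  3.   6.5]
jaw yaw -1.76 spin needed -0.0062
time_s: 35.8
position: [0.4546, 0.2102, 0.325]
tcp_rot: [[0.001, 0.028, 1.0], [0.0, 1.0, -0.028], [-1.0, 0.0, 0.001]]
force: [0.9, 0.3, -0.6]
opening: 0.921
0.92 [283.0, 160.0, 87.0, 86.0] z [ 8. 23. 69.] [455.9, 256.0, 53.7, 54.1, 88.5] tray xy [ 1.5 -4.5]
0.92 [278.0, 37.0, 96.0, 74.0] z [ 8. 10. 69.] [454.5, 336.0, 34.1, 54.0, 88.3] tray xy [-1.8 75.5]
t 35.9 grasp pt [454.  210.6 159.8] tool offset mm [131.8 129.4  -1.7] norm 185 opening mm 80.1 F [ 0.6 -0.1 -0.3]
jaw yaw -1.53 spin needed -0.0023
```

View pics/w_w.png

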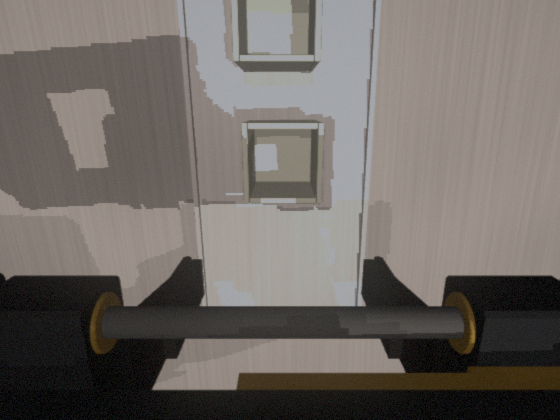

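```bash
python3 -m crank '[{"offset":[-0.01,-0.045,0],"spin":0},{"offset":[-0.01,-0.045,0],"spin":0},{"offset":[-0.01,-0.046,0],"spin":0},{"offset":[-0.01,-0.046,0],"spin":-0.02},{"offset":[0,-0.046,0],"spin":-0.02},{"offset":[0,-0.046,0],"spin":-0.02},{"offset":[0,-0.046,0],"spin":0},{"offset":[0,-0.046,0],"spin":0},{"offset":[0,-0.046,0],"spin":0},{"offset":[0,-0.046,0],"spin":0},{"offset":[0,-0.034,0],"spin":0},{"offset":[0,0,0],"spin":0}]' 0.085
python3 - <<'E'
from h import *
rackpots("pics/x_w.png"); go([.4703,-.2866,.054],1.75)
E
```

```text
time_s: 37.1
position: [0.4584, -0.2857, 0.3633]
tcp_rot: [[0.001, -0.029, 1.0], [-0.002, 1.0, 0.029], [-1.0, -0.002, 0.001]]
force: [-0.5, -0.5, -1.4]
opening: 0.974
0.92 [298.0, 210.0, 71.0, 83.0] [470.2, -286.3, 53.9, 54.8, 0.9]
t 37.2 grasp pt [ 457.1 -280.9  199. ] tool offset mm [145.   -6.6  13.4] norm 146 opening mm 85.1 F [-0.2  0.9 -0.7]
jaw yaw 1.85 spin needed 0.0017
```

View pics/x_w.png

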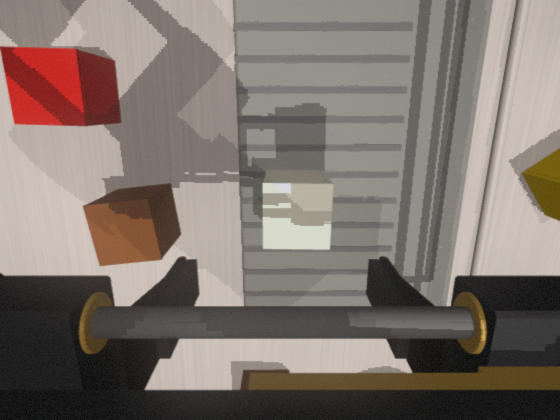

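```bash
python3 -m crank '[{"offset":[0.02,-0.004,0.0125],"spin":0},{"offset":[0.04,0,0],"spin":0},{"offset":[0.04,0,0],"spin":0},{"offset":[0.03,0,0],"spin":0},{"offset":[0.0145,0,0],"spin":0},{"offset":[0,0,0],"spin":0},{"offset":[0,0,0],"spin":0}]' 0.085
python3 - <<'E'
from h import *
go([.4702,-.2863,.054],1.75)
E
```

```text
time_s: 37.9
position: [0.4703, -0.2835, 0.22]
tcp_rot: [[-0.001, -0.035, 0.999], [0.001, 0.999, 0.035], [-1.0, 0.001, -0.001]]
force: [-0.1, -0.5, -0.2]
opening: 0.975
t 37.9 grasp pt [ 470.1 -283.3   56. ] tool offset mm [ 2. -3. -0.] norm 4 opening mm 84.8 F [-0.1 -0.5 -0.2]
jaw yaw 2.02 spin needed 0.0046
```

```bash
python3 -m crank '[{"offset":[0.002,-0.003,0],"spin":0.004},{"offset":[0,0,0],"spin":0},{"offset":[0,0,0],"spin":0},{"offset":[0,0,0],"spin":0},{"offset":[0,0,0],"spin":0},{"offset":[0,0,0],"spin":0},{"offset":[0,0,0],"spin":0},{"offset":[-0.02,0,0],"spin":0},{"offset":[-0.02,0,0],"spin":0},{"offset":[0,0,0],"spin":0}]' 0.03
python3 - <<'E'
from h import *
go([.4625,-.0595+.034,.042],1.75)
E
python3 -m crank '[{"offset":[0,0.045,0],"spin":0},{"offset":[0,0.045,0],"spin":0},{"offset":[0,0.045,0],"spin":0},{"offset":[0,0.045,0],"spin":0},{"offset":[0,0.045,0],"spin":0},{"offset":[0,0.036,0],"spin":0},{"offset":[0.03,0,0],"spin":0},{"offset":[0,0,0],"spin":0},{"offset":[0,0,0],"spin":0}]'
python3 - <<'E'
from h import *
go([.4625,-.0595+.034,.0435],1.75)
E
```

```text
time_s: 38.9
position: [0.4708, -0.2885, 0.26]
tcp_rot: [[0.003, -0.029, 1.0], [-0.003, 1.0, 0.029], [-1.0, -0.003, 0.003]]
force: [0.2, -0.3, -1.5]
opening: 0.62
t 38.9 grasp pt [ 471.4 -289.    96. ] tool offset mm [ 53.2 263.8  -1.3] norm 269 opening mm 53.9 F [ 0.2 -0.3 -1.5]
jaw yaw 1.69 spin needed -0.0011
time_s: 39.8
position: [0.4624, -0.0272, 0.2276]
tcp_rot: [[-0.002, -0.029, 1.0], [0.001, 1.0, 0.029], [-1.0, 0.001, -0.002]]
force: [-0.2, -0.5, -0.3]
opening: 0.62
t 39.8 grasp pt [462.1 -27.1  63.6] tool offset mm [20.1  1.6  0.5] norm 20 opening mm 53.9 F [-0.2 -0.5 -0.3]
jaw yaw 1.68 spin needed -0.0012
```

```bash
python3 -m crank '[{"offset":[0.0195,0,0],"spin":0},{"offset":[0,0,0],"spin":0},{"offset":[-0.001,-0.006,0],"spin":0},{"offset":[-0.0038,-0.0053,0],"spin":0},{"offset":[-0.0029,-0.0059,0],"spin":0},{"offset":[-0.002,-0.0063,0],"spin":0},{"offset":[-0.001,-0.0065,0],"spin":0},{"offset":[0,-0.0066,0],"spin":0},{"offset":[0.0011,-0.0065,0],"spin":0},{"offset":[0.0021,-0.0062,0],"spin":0},{"offset":[0.003,-0.0058,0],"spin":0},{"offset":[0.0039,-0.0053,0],"spin":0}]'
python3 - <<'E'
from h import *
go([.462,-.0595+.027,.0445],1.75)
face(.461,-.15,.03,"pics/y_w.png",zhi=.12)
E
```

```text
time_s: 41.0
position: [0.4632, -0.0871, 0.2114]
tcp_rot: [[-0.002, -0.028, 1.0], [0.002, 1.0, 0.028], [-1.0, 0.002, -0.002]]
force: [-2.9, 5.1, 13.9]
opening: 0.622
t 41.0 grasp pt [462.8 -86.8  47.4] tool offset mm [ 3.  54.3  0.7] norm 54 opening mm 54.2 F [-2.9  5.1 13.9]
jaw yaw 1.61 spin needed -0.0025
[459.9 -66.1  85.9]
[460.  -61.1  82.8]
[460.3 -58.2 116.9]
[460.6 -56.1 116.6]
[459.6 -54.5 114.8]
[464.7 -52.5  75.4]
[461.  -46.6  70.8]
[461.1 -40.4  66. ]
[461.  -33.7  60.7]
[461.8 -26.5  55.1]
```

View pics/y_w.png

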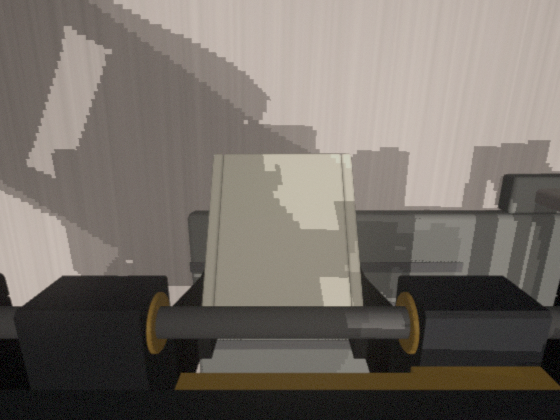

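Same state as with pot 2 (about 52° tipped); same press-and-release, then look.

```bash
python3 -m crank '[{"offset":[-0.012,0,0],"spin":0},{"offset":[0,-0.018,0],"spin":0},{"offset":[0,-0.018,0],"spin":0},{"offset":[0.012,0,0],"spin":0},{"offset":[0.005,-0.001,0],"spin":0},{"offset":[0.004,-0.003,0],"spin":0},{"offset":[0.003,-0.003,0],"spin":0},{"offset":[0.001,-0.001,0],"spin":0},{"offset":[0,0,0],"spin":0}]'
python3 - <<'E'
from h import *
go([.462,-.0595+.027,.0445],1.75)
E
python3 -m crank '[{"offset":[0,0,0],"spin":0},{"offset":[0,0,0],"spin":0},{"offset":[0,0,0],"spin":0},{"offset":[0,0,0],"spin":0},{"offset":[0,0,0],"spin":0},{"offset":[-0.02,0,0],"spin":0},{"offset":[-0.04,0,0],"spin":0},{"offset":[-0.04,0,0],"spin":0},{"offset":[-0.03,0,0],"spin":0},{"offset":[0,0,0],"spin":0},{"offset":[0,0,0],"spin":0}]' 0.08
python3 - <<'E'
from h import *
go([.462,-.0595+.027,.0445],1.75); lying("pics/z_w.png")
E
```

```text
time_s: 41.95
position: [0.4677, -0.1332, 0.1988]
tcp_rot: [[0.009, -0.028, 1.0], [-0.005, 1.0, 0.028], [-1.0, -0.005, 0.008]]
force: [1.5, -4.3, 13.6]
opening: 0.619
t 41.95 grasp pt [ 469.1 -134.    34.8] tool offset mm [-10.3 101.6  -4.1] norm 102 opening mm 53.8 F [ 1.5 -4.3 13.6]
jaw yaw 1.63 spin needed -0.0021
time_s: 43.05
position: [0.4655, -0.1313, 0.3267]
tcp_rot: [[0.001, -0.03, 1.0], [-0.001, 1.0, 0.03], [-1.0, -0.001, 0.001]]
force: [0.6, -0.1, -0.2]
opening: 0.919
t 43.05 grasp pt [ 465.6 -131.4  162.7] tool offset mm [118.1  99.   -0.8] norm 154 opening mm 79.9 F [ 0.6 -0.1 -0.2]
jaw yaw 1.69 spin needed -0.0010
0.91 [55.0, 260.0, 110.0, 40.0] [280.8, -172.1, 52.9, 11.9, 4.6] 64.2
0.76 [286.0, 214.0, 78.0, 98.0] [468.2, -125.4, 54.0, 64.2, 1.7] 66.7
```

View pics/z_w.png

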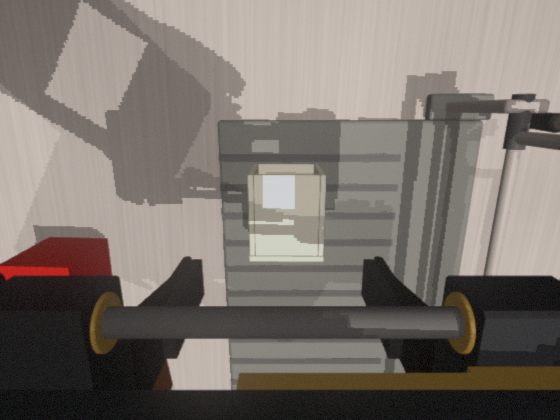

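Lying at (468.2, −125.4), mouth toward +y. Regrasp 6 mm toward the mouth, high, and carry to the gap.

```bash
python3 -m crank '[{"offset":[0.03,0.012,0.0025],"spin":0},{"offset":[0.04,0,0],"spin":0},{"offset":[0.03,0,0],"spin":0},{"offset":[0.0105,0,0],"spin":0},{"offset":[0,0,0],"spin":0},{"offset":[0,0,0],"spin":0}]' 0.08
python3 - <<'E'
from h import *
go([.4682,-.1195,.052],1.7)
E
python3 -m crank '[{"offset":[0,0,0],"spin":0},{"offset":[0,0,0],"spin":0},{"offset":[0,0,0],"spin":0},{"offset":[0,0,0],"spin":0},{"offset":[0,0,0],"spin":0},{"offset":[0,0,0],"spin":0},{"offset":[-0.02,0,0],"spin":0},{"offset":[0,0.036,0],"spin":0},{"offset":[0,0.036,0],"spin":0},{"offset":[0,0.034,0],"spin":0},{"offset":[0,0,0],"spin":0},{"offset":[0,0,0],"spin":0}]' 0.03
python3 - <<'E'
from h import *
go([.464,-.0593+.038,.0415],1.75)
E
```

```text
time_s: 43.75
position: [0.4679, -0.1195, 0.2158]
tcp_rot: [[-0.0, -0.029, 1.0], [0.0, 1.0, 0.029], [-1.0, 0.0, -0.0]]
force: [1.1, -0.1, -0.5]
opening: 0.918
t 43.75 grasp pt [ 467.8 -119.5   51.8] tool offset mm [-0.2 -0.1  0.4] norm 0 opening mm 79.9 F [ 1.1 -0.1 -0.5]
jaw yaw 1.68 spin needed -0.0004
time_s: 44.95
position: [0.4646, -0.0129, 0.2358]
tcp_rot: [[0.0, -0.032, 0.999], [-0.0, 0.999, 0.032], [-1.0, -0.0, 0.0]]
force: [-0.1, 0.2, -0.4]
opening: 0.618
t 44.95 grasp pt [464.7 -12.9  71.8] tool offset mm [30.3 -8.4 -0.9] norm 31 opening mm 53.8 F [-0.1  0.2 -0.4]
jaw yaw 1.81 spin needed 0.0011
```

```bash
python3 -m crank '[{"offset":[0.016,0,0],"spin":0},{"offset":[0.0145,-0.001,0],"spin":0},{"offset":[0,0,0],"spin":0}]'
python3 -m crank '[{"offset":[-0.001,-0.0068,0],"spin":0},{"offset":[-0.0056,-0.005,0],"spin":0},{"offset":[-0.0047,-0.0058,0],"spin":0},{"offset":[-0.0038,-0.0065,0],"spin":0},{"offset":[-0.0027,-0.007,0],"spin":0},{"offset":[-0.0016,-0.0073,0],"spin":0},{"offset":[-0.0004,-0.0075,0],"spin":0},{"offset":[0.0008,-0.0075,0],"spin":0},{"offset":[0.0019,-0.0072,0],"spin":0},{"offset":[0.003,-0.0069,0],"spin":0},{"offset":[0.0041,-0.0063,0],"spin":0},{"offset":[0,0,0],"spin":0}]'
python3 - <<'E'
from h import *
go([.461,-.0595+.032,.0405],2)
face(.463,-.16,.03,"pics/za_w.png")
E
```

```text
time_s: 45.25
position: [0.4651, -0.0158, 0.2044]
tcp_rot: [[-0.0, -0.028, 1.0], [0.0, 1.0, 0.028], [-1.0, 0.0, -0.0]]
force: [-0.4, -0.0, -0.3]
opening: 0.619
time_s: 46.45
position: [0.4658, -0.0887, 0.2161]
tcp_rot: [[-0.003, -0.027, 1.0], [0.002, 1.0, 0.027], [-1.0, 0.002, -0.002]]
force: [-1.3, 3.0, 6.3]
opening: 0.616
t 46.45 grasp pt [465.4 -88.4  52.1] tool offset mm [11.8 61.  -2.7] norm 62 opening mm 53.6 F [-1.3  3.   6.3]
jaw yaw 1.56 spin needed -0.0076
[461.6 -98.   31.4]
[462.8 -94.2  30.2]
[463.7 -90.7  28.7]
[463.3 -85.5  26.3]
[463.1 -79.6  24.3]
[462.9 -73.7  22. ]
[463.3 -67.7  19.8]
[463.7 -52.1  28.7]
[461.2 -38.3  66.5]
[464.9 -34.1  71.4]
```

View pics/za_w.png

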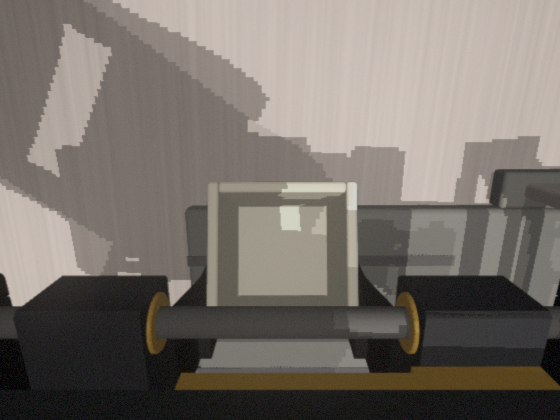

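```bash
python3 -m crank '[{"offset":[-0.02,0,0],"spin":0},{"offset":[-0.02,0.02,0],"spin":0},{"offset":[-0.01,0.044,0],"spin":0},{"offset":[0,0.046,0],"spin":0},{"offset":[0,0.046,0],"spin":0},{"offset":[0,0.046,0],"spin":0.03},{"offset":[0,0.046,0],"spin":0.026},{"offset":[0,0.003,-0.004],"spin":0},{"offset":[0,0,0],"spin":0},{"offset":[0,0,0],"spin":0}]'
python3 - <<'E'
from h import *
go([.453,.163,.045],-1.4)
c=bot.capture("wrist"); cv2.imwrite("pics/zb_w.png",c["pixels"])
P=cloud(c,np.ones(c["depth"].shape,bool))
s=bot.read_state();gx,gy=s["position"][:2]
Q=P[(abs(P[:,0]-gx)<.018)&(abs(P[:,1]-gy-.01)<.04)&(P[:,2]<.12)]
Q=Q[np.argsort(Q[:,1])]
for q in np.array_split(Q,8): print(np.round(np.median(q,0)*1000,1))
E
```

```text
time_s: 47.5
position: [0.4572, 0.1616, 0.2656]
tcp_rot: [[0.0, 0.027, 1.0], [-0.0, 1.0, -0.027], [-1.0, -0.0, 0.0]]
force: [0.5, -0.6, -0.5]
opening: 0.622
t 47.5 grasp pt [457.2 161.6 101.6] tool offset mm [56.6  1.3 -4.2] norm 57 opening mm 54.1 F [ 0.5 -0.6 -0.5]
jaw yaw -1.57 spin needed -0.0030
[458.2 152.6  80.6]
[457.1 157.7  78.9]
[457.3 164.1  75.8]
[457.5 172.3  72.8]
[457.3 180.5  69.7]
[457.  188.8  66.7]
[457.7 199.1   5.3]
[457.4 207.6   5.8]
```

View pics/zb_w.png

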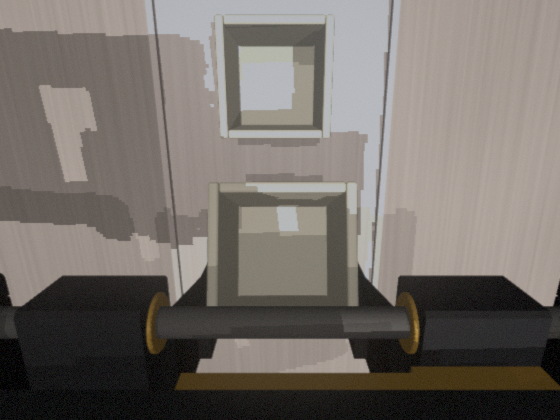

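```bash
python3 -m crank '[{"offset":[0.02,0,-0.003],"spin":0},{"offset":[0.02,0,0],"spin":0},{"offset":[0.0175,0,0],"spin":0},{"offset":[0.003,-0.003,0],"spin":0},{"offset":[0.004,-0.003,0],"spin":0},{"offset":[0.003,-0.003,0],"spin":0},{"offset":[0.003,-0.003,0],"spin":0},{"offset":[0,0,0],"spin":0},{"offset":[0,0,0],"spin":0}]'
python3 -m crank '[{"offset":[0,0,0],"spin":0},{"offset":[0,0,0],"spin":0},{"offset":[0,0,0],"spin":0},{"offset":[0,0,0],"spin":0},{"offset":[0,0,0],"spin":0},{"offset":[-0.03,0,0],"spin":0},{"offset":[-0.04,0,0],"spin":0},{"offset":[-0.04,0,0],"spin":0},{"offset":[-0.04,0,0],"spin":0},{"offset":[-0.04,0,0],"spin":0},{"offset":[0,0,0],"spin":0},{"offset":[0,0,0],"spin":0}]' 0.08
python3 - <<'E'
from h import *
traypot("pics/zc_w.png"); go([.4555,.340,.028],-1.4)
c=bot.capture("scene"); cv2.imwrite("pics/zc_s.png",c["pixels"])
E
```

```text
time_s: 48.45
position: [0.4542, 0.1494, 0.1955]
tcp_rot: [[0.001, 0.031, 1.0], [0.001, 1.0, -0.031], [-1.0, 0.001, 0.001]]
force: [-1.0, 3.2, 5.7]
opening: 0.617
time_s: 49.65
position: [0.4535, 0.151, 0.3855]
tcp_rot: [[0.002, 0.026, 1.0], [0.0, 1.0, -0.026], [-1.0, 0.0, 0.002]]
force: [-0.2, 0.2, 0.1]
opening: 0.921
0.94 [282.0, 74.0, 76.0, 80.0] z [ 8. 10. 69.] [456.0, 255.9, 53.5, 54.0, 88.7] tray xy [ 1.6 -4.6]
0.85 [286.0, 184.0, 64.0, 74.0] z [ 8. 31. 69.] [454.9, 167.7, 54.1, 54.1, 88.3] tray xy [  2.7 -92.8]
0.8 [278.0, 5.0, 64.0, 10.0] z [ 5. 16. 27.] [454.1, 319.3, 1.4, 52.3, 87.9] tray xy [-1.8 58.8]
t 49.75 grasp pt [452.4 150.8 219.6] tool offset mm [191.6 189.3  -1.3] norm 269 opening mm 80.0 F [-0.2  0.7 -0.4]
jaw yaw -1.51 spin needed -0.0020
```

View pics/zc_w.png

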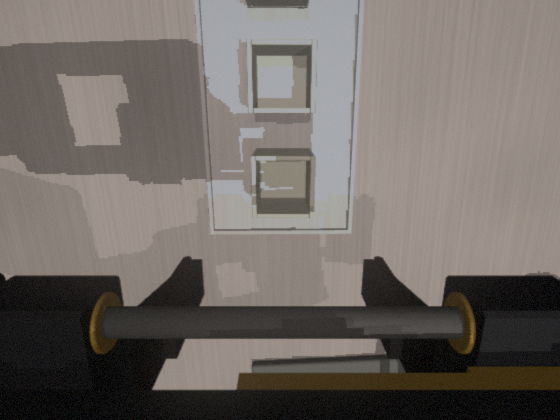

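View pics/zc_s.png

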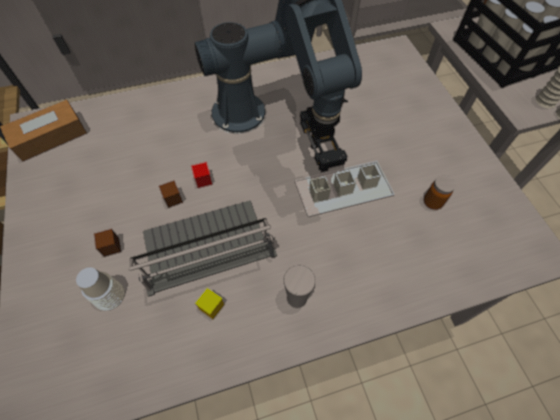

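```bash
python3 -m crank '[{"offset":[-0.04,0,0],"spin":0},{"offset":[-0.04,-0.02,0],"spin":0},{"offset":[-0.03,-0.03,0.01],"spin":0},{"offset":[0,-0.042,0.018],"spin":0},{"offset":[0,-0.042,0.018],"spin":0},{"offset":[0,-0.042,0.018],"spin":0},{"offset":[0,-0.042,0.018],"spin":-0.02},{"offset":[0,-0.042,0.018],"spin":-0.02},{"offset":[0,-0.042,0.018],"spin":-0.018},{"offset":[0,-0.042,0.018],"spin":0},{"offset":[0,-0.03,0.018],"spin":0},{"offset":[0,0,0],"spin":0}]' 0.04
python3 - <<'E'
from h import *
go([.655,-.236,.247],1.75)
c=bot.capture("wrist"); cv2.imwrite("pics/zd_w.png",c["pixels"])
P=cloud(c,np.ones(c["depth"].shape,bool))
H=P[(P[:,0]>.6)&(P[:,0]<.72)&(P[:,1]>-.42)&(P[:,1]<-.06)&(P[:,2]>.235)&(P[:,2]<.262)]
for y in (-.22,-.18,-.14,-.1):
    h=H[abs(H[:,1]-y)<.01]; print(y,len(h),np.round(np.median(h,0)*1000,1) if len(h) else "")
E
```

```text
time_s: 51.0
position: [0.606, -0.2285, 0.4913]
tcp_rot: [[-0.002, -0.027, 1.0], [0.0, 1.0, 0.027], [-1.0, 0.0, -0.002]]
force: [-0.7, -0.4, 0.6]
opening: 0.457
t 51.0 grasp pt [ 605.6 -228.5  327.3] tool offset mm [80.2 -8.9 49.3] norm 95 opening mm 39.8 F [-0.7 -0.4  0.6]
jaw yaw 1.56 spin needed -0.0034
-0.22 444 [ 654.1 -219.8  251.6]
-0.18 513 [ 652.9 -179.8  251.5]
-0.14 609 [ 651.8 -139.9  251.6]
-0.1 724 [650.5 -99.8 251.6]
```

View pics/zd_w.png

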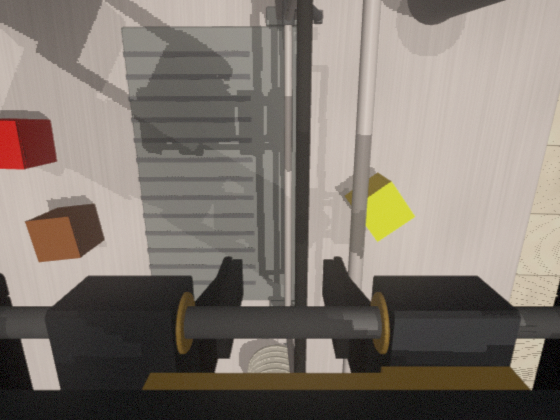

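```bash
python3 -m crank '[{"offset":[0,-0.006,0.03],"spin":0},{"offset":[0,0,0.0205],"spin":0},{"offset":[0.03,0,0],"spin":0},{"offset":[0.025,0,0],"spin":0},{"offset":[0,0,0],"spin":0},{"offset":[0,0,0],"spin":0}]' 0.024
python3 - <<'E'
from h import *
go([.6555,-.236,.247],1.75)
E
```

```text
time_s: 51.65
position: [0.6548, -0.2273, 0.4389]
tcp_rot: [[-0.003, -0.032, 0.999], [0.002, 0.999, 0.032], [-1.0, 0.002, -0.003]]
force: [0.2, 0.8, 0.4]
opening: 0.275
t 51.65 grasp pt [ 654.4 -227.   274.9] tool offset mm [27.9 -9.1  0.9] norm 29 opening mm 23.9 F [0.2 0.8 0.4]
jaw yaw 1.86 spin needed 0.0018
```

```bash
python3 -m crank '[{"offset":[0.013,0,0.001],"spin":0},{"offset":[0.012,0,0],"spin":0},{"offset":[0,0,0],"spin":0}]'
python3 -m crank '[{"offset":[0,0,0],"spin":0},{"offset":[0,0,0],"spin":0},{"offset":[0,0,0],"spin":0},{"offset":[0,0,0],"spin":0},{"offset":[0,0,0],"spin":0}]' 0
python3 - <<'E'
from h import *
go([.6555,-.236,.247],1.75)
import math
s=bot.read_state(); a=math.radians(0)
a0=math.asin(30/168); px,pz=-168*math.cos(a0+1.66),168*math.sin(a0+1.66)
for t in (1.6,1.5,1.4,1.3,1.2,1.1,1.0,.9,.8,.7,.6,.5,.4,.3,.2,.1,0,-.02):
    x=-168*math.cos(a0+t); z=168*math.sin(a0+t); print(t,"down %.1f  z(tool) %.1f"%(pz-z,x-px)); px,pz=x,z
E
```

```text
time_s: 51.95
position: [0.6555, -0.228, 0.4129]
tcp_rot: [[-0.003, -0.031, 1.0], [0.002, 1.0, 0.031], [-1.0, 0.002, -0.003]]
force: [0.8, -0.1, 0.2]
opening: 0.272
time_s: 52.45
position: [0.6557, -0.2284, 0.4154]
tcp_rot: [[-0.001, -0.031, 1.0], [-0.0, 1.0, 0.031], [-1.0, -0.0, -0.001]]
force: [-3.7, 0.4, 2.9]
opening: 0.1
t 52.45 grasp pt [ 655.6 -228.5  251.4] tool offset mm [ 4.4 -7.5 -0.3] norm 9 opening mm 8.7 F [-3.7  0.4  2.9]
jaw yaw 1.79 spin needed 0.0008
1.6 down -2.4  z(tool) -9.8
1.5 down -2.7  z(tool) -16.6
1.4 down -1.0  z(tool) -16.8
1.3 down 0.7  z(tool) -16.8
1.2 down 2.4  z(tool) -16.6
1.1 down 4.0  z(tool) -16.3
1.0 down 5.6  z(tool) -15.8
0.9 down 7.2  z(tool) -15.2
0.8 down 8.7  z(tool) -14.4
0.7 down 10.0  z(tool) -13.5
0.6 down 11.3  z(tool) -12.4
0.5 down 12.5  z(tool) -11.2
0.4 down 13.6  z(tool) -9.9
0.3 down 14.5  z(tool) -8.5
0.2 down 15.3  z(tool) -7.0
0.1 down 15.9  z(tool) -5.4
0 down 16.4  z(tool) -3.8
-0.02 down 3.3  z(tool) -0.6
```

```bash
cat >> h.py <<'E'
def chk(cam,name):
    c=bot.capture(cam); cv2.imwrite(name,c["pixels"])
    P=cloud(c,np.ones(c["depth"].shape,bool)); cs,sn=np.cos(TY),np.sin(TY)
    d=P[:,:2]-TO; T=np.stack([cs*d[:,0]+sn*d[:,1],-sn*d[:,0]+cs*d[:,1]],1)
    m=(abs(T[:,0])<.1)&(abs(T[:,1])<.2)&(P[:,2]>.055)&(P[:,2]<.085)
    t=T[m]
    for lo,hi in ((-.13,-.05),(-.05,.045),(.045,.13)):
        q=t[(t[:,1]>lo)&(t[:,1]<hi)]; print(cam,len(q),"min",np.round(q.min(0)*1000,1),"max",np.round(q.max(0)*1000,1),"z",np.round(np.median(P[m][(t[:,1]>lo)&(t[:,1]<hi)][:,2])*1000,1))
    print("tall pts outside",np.sum(m)-np.sum((abs(t[:,1])<.13)))
E
python3 - <<'E'
from h import *
chk("top","pics/ze_t.png"); chk("scene","pics/ze_s.png")
E
python3 -m crank '[{"offset":[-0.0024,0,-0.0098],"spin":0},{"offset":[-0.0027,0,-0.0166],"spin":0},{"offset":[-0.001,0,-0.0168],"spin":0},{"offset":[0.0007,0,-0.0168],"spin":0},{"offset":[0.0024,0,-0.0166],"spin":0},{"offset":[0.004,0,-0.0163],"spin":0},{"offset":[0.0056,0,-0.0158],"spin":0},{"offset":[0.0072,0,-0.0152],"spin":0},{"offset":[0.0087,0,-0.0144],"spin":0},{"offset":[0.01,0,-0.0135],"spin":0},{"offset":[0.0113,0,-0.0124],"spin":0}]'
```

```text
top 35 min [-25.2 -92.9] max [ 27.4 -65.8] z 66.9
top 89 min [-26.8 -31.7] max [28.5 24.1] z 64.3
top 84 min [-29.4  58.3] max [ 24.8 113.8] z 64.8
tall pts outside 0
scene 141 min [ -24.8 -124.3] max [ 32.4 -67.8] z 64.7
scene 144 min [-25.1 -35.8] max [32.1 19.4] z 64.2
scene 144 min [-29.5  53.4] max [ 27.9 110.6] z 64.2
tall pts outside 0
time_s: 53.65
position: [0.4912, -0.233, 0.3711]
tcp_rot: [[0.002, -0.031, 1.0], [0.0, 1.0, 0.031], [-1.0, 0.0, 0.002]]
force: [1.7, 0.3, -1.0]
opening: 0.103
```

Pots sit in place; the handle is following. Finish the swing.

```bash
python3 -m crank '[{"offset":[0.0125,0,-0.0112],"spin":0},{"offset":[0.0136,0,-0.0099],"spin":0},{"offset":[0.0145,0,-0.0085],"spin":0},{"offset":[0.0153,0,-0.007],"spin":0},{"offset":[0.0159,0,-0.0054],"spin":0},{"offset":[0.0164,0,-0.0038],"spin":0},{"offset":[0,0,0],"spin":0},{"offset":[0,0,0],"spin":0}]'
python3 - <<'E'
from h import *
go(rk(-.045,0,.115),1.75)
E
```

```text
time_s: 54.45
position: [0.446, -0.2343, 0.2824]
tcp_rot: [[-0.001, -0.031, 1.0], [0.002, 1.0, 0.031], [-1.0, 0.002, -0.001]]
force: [2.2, 2.8, -6.0]
opening: 0.105
t 54.45 grasp pt [ 445.8 -233.9  118.4] tool offset mm [ 3.4 -7.1  1.3] norm 8 opening mm 9.2 F [ 2.2  2.8 -6. ]
jaw yaw 1.77 spin needed 0.0003
```

```bash
python3 -m crank '[{"offset":[0.003,0,0],"spin":0},{"offset":[0,0,0],"spin":0}]'
python3 -m crank '[{"offset":[0,0,0],"spin":0},{"offset":[0,0,0],"spin":0},{"offset":[0,0,0],"spin":0},{"offset":[0,0,0],"spin":0},{"offset":[-0.03,0,0],"spin":0},{"offset":[-0.04,0,0],"spin":0},{"offset":[-0.04,0,0],"spin":0},{"offset":[-0.04,0,0],"spin":0},{"offset":[-0.04,-0.03,-0.02],"spin":0},{"offset":[0,-0.04,-0.02],"spin":0},{"offset":[0,-0.04,0],"spin":0},{"offset":[0,0,0],"spin":0}]' 0.03
python3 - <<'E'
from h import *
go(rk(-.045,0,.115),1.75)
chk("top","pics/zf_t.png"); chk("scene","pics/zf_s.png")
c=bot.capture("scene"); P=cloud(c,np.ones(c["depth"].shape,bool))
for nm,m in (("low",(P[:,2]>.1)&(P[:,2]<.13)&(abs(P[:,0]-.447)<.03)&(abs(P[:,1]+.12)<.05)),("open",(P[:,2]>.225)&(P[:,2]<.28)&(abs(P[:,0]-.655)<.04)&(abs(P[:,1]+.24)<.16))):
    print(nm,m.sum(),np.round(np.median(P[m],0)*1000,1) if m.sum() else "")
E
```

```text
time_s: 54.65
position: [0.4458, -0.2342, 0.2803]
tcp_rot: [[-0.001, -0.032, 0.999], [0.001, 0.999, 0.032], [-1.0, 0.001, -0.001]]
force: [0.1, 2.6, -0.4]
opening: 0.105
time_s: 55.85
position: [0.4107, -0.3485, 0.4679]
tcp_rot: [[0.003, -0.027, 1.0], [-0.006, 1.0, 0.027], [-1.0, -0.006, 0.003]]
force: [0.5, -0.2, -0.2]
opening: 0.345
t 55.85 grasp pt [ 411.1 -349.5  303.9] tool offset mm [188.4 108.7  38.7] norm 221 opening mm 30.0 F [ 0.5 -0.2 -0.2]
jaw yaw 1.55 spin needed -0.0036
top 78 min [ -25.4 -120.3] max [ 27.9 -65.3] z 65.4
top 83 min [-26.3 -31.5] max [28.4 23.1] z 64.9
top 89 min [-30.  57.] max [ 24.3 112.5] z 65.9
tall pts outside 0
scene 143 min [ -24.3 -123.8] max [ 32.1 -69. ] z 64.6
scene 144 min [-25.5 -36.7] max [30.8 19.5] z 64.1
scene 145 min [-29.3  53.3] max [ 28.5 109.7] z 64.7
tall pts outside 0
low 113 [ 445.3 -118.8  115.6]
open 0
```

View pics/zf_s.png

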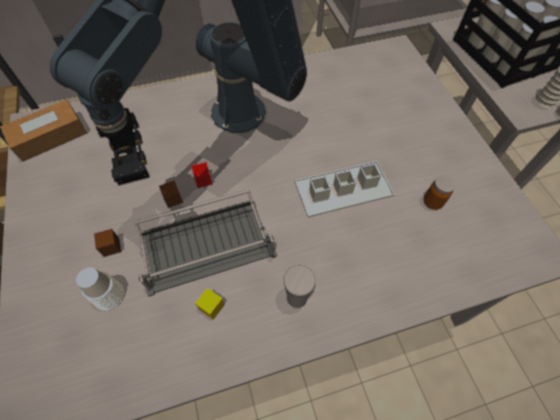

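```bash
python3 -m crank '[{"offset":[0,0,0],"spin":0},{"offset":[0,0,0],"spin":0},{"offset":[0,0,0],"spin":0}]'; python3 -c "
from rig import bot
print(bot.hand_in())"
```

```text
time_s: 56.3
position: [0.4112, -0.343, 0.467]
tcp_rot: [[-0.0, -0.033, 0.999], [0.0, 0.999, 0.033], [-1.0, 0.0, -0.0]]
force: [-0.4, -0.3, -0.4]
opening: 0.344
the job is handed in; nothing more can be done
None
```

The job is done and handed in at about 56 s, well inside the 210 s limit. No verdict was reported.

**What I did**
- I swung the hold-down open and let go, and it stayed open by itself.
- Three pots were present. The tool can only point straight down, so I turned each pot over by tipping it twice over the rack board's left edge: first onto its side, then mouth-up. I then set it on the tray.
- I pinched the handle, guided the hold-down shut, released it and moved the arm clear.

**Last checks before handing in**
- **Pots:** all three stood mouth-up and level, at about tray y −93, −5 and +86 mm and within 3 mm of the tray's centre line. Their rims measured 68–69 mm high from above, as they should for pots standing flat on the tray floor.
- **Hold-down:** the handle read about 115 mm high, which means shut, and nothing was left at its open position.
- **Bystanders:** the tumbler, cup stack and jar looked unmoved in the pictures. I did not re-measure them at the end.
- **Robot:** it was touching nothing, with the force near zero.

**Disagreements**
- The top and scene cameras put the pots up to about 5 mm apart, which is well within the allowed area.
- While I tipped the first pot it slipped about 24 mm between the fingers, so I laid it down and took a fresh grip. For the other two I gripped higher, and they tipped cleanly.

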